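# File a swatch strip in the lever arch file

## Task

File the loose colour-swatch strip: lift the lever of the lever arch file until its rings spring open, then feel the strip's two holes onto the two posts without forcing it (holed edge towards the arches, painted side up) and lower it until it lies flat on the strips already filed. Then press the lever down until it is home and the rings are shut, and let go of everything. Leave the mug, the bottle and the jar standing where they are.

Things in the scene. Friction and masses are not known exactly. Their poses are not given: they have to be found in the camera images.
- file: Blue lever arch file, open; fixed. Origin: on the table at the nominal midpoint of the posts; x across the posts to the spine, y along the posts' line to the lever, z up. The steel mechanism ('mech': posts, arches, lever, filed strips) was riveted on by hand: as a whole up to 3.5 mm off in x and y, 0.008 rad in yaw, from the points given; no reading shows it: find the posts by sight or feel.
- post_tips (a point): Nominal point midway between the tips of the two fixed upright posts: blunt steel pins 5 mm across, at y -40 and +40 mm (file axes) from here, tips 56 mm above the table, 36 mm above the filed strips. Posts and filed strips are hard: come down slowly, stop at a few N. Over 25 N between strip and mechanism is forcing.
- seat (a point): Nominal centre of the strip once filed, 22.5 mm above the table, at (-18, 0) mm from the file's origin; the strip's axes then match the file's. It lies on strips already filed: a fixed stack 58 mm (x) by 138 mm (y), top 20 mm above the table. Back cover: 3 mm thick, x -110 to +70, y -150 to +150 mm; base plate x -12 to +66, y -87 to +103 mm, top at 5 mm.
- arch_hinge (a point): Nominal middle of the hinge line (along file y, 45 mm from the posts) of two wire arches at y -40 and +40 mm. Shut, they curve over to the post tips, up to 62 mm above the table. Open, they lean to the spine side, more than 35 mm in x from the posts, up to 77 mm above the table.
- lever_pivot (a point): Nominal lever pivot, axis along file x, at (38, 62, 14) mm from the file's origin. A steel strip, 10 by 3 mm, leads to a black thumb piece: 20 mm (file x) by 26 mm (along the lever) by 9 mm thick, centre 70 mm from the pivot. Lever home: it points to file +y, 15 degrees above level, thumb piece centre 32 mm above the table. Open: 75 degrees above level, centre 82 mm up.
- lever (a joint): Lever angle, rad: 0 pressed home, 1.05 up and open (stop). An over-centre spring: about 5 N upward at the thumb piece starts it from home; past 0.14 rad it springs up to 1.05 by itself when let go. Swinging it down takes up to about 15 N at the thumb piece, square to the lever; below 0.14 rad the spring pulls it home.
- rings (a joint): The two arches of the file (one wire, driven by the lever), rad: 0 shut on the posts, 0.8 fully open; always 0.76 x lever.
- strip_mid (a point): Centre of the loose swatch strip: stiff white board 60 mm (x) by 140 mm (y) by 5 mm thick, about 45 g, five painted patches on top. Two holes 6.5 mm across at x +18, y -40 and +40 mm from here, 12 mm in from the long edge at +x. Its z is up. It starts lying flat along the lid of a shut black paint box, loose, 46 mm wide (strip x), 150 long, 20 high, overhanging its long sides by 1 to 13 mm.
- mug: Brown earthenware mug with brushes, 80 mm across, 90 mm high, brushes to about 190 mm, handle at its +y; a bystander. Origin at the centre of its foot.
- bottle: Amber bottle with white cap, 52 mm across, 120 mm high; a bystander. Origin at the centre of its foot.
- jar: White jar with dark lid, 68 mm across, 85 mm high; a bystander. Origin at the centre of its foot.
There are look-alikes about, which are no part of the job. What is meant by the part that bears strip_mid is not blue or green, and is the larger of those in its own colour.

How it is judged:
By the outcome, as a careful person would: the job done as asked, in the order asked, and still so for the second after the job is handed in, with the robot touching nothing.
It also fails if it takes over 72 s, if anything falls off the work surface, if the arm or the gripper's body presses on something with over 40 N, if the wrist force passes 120 N, or if a joint passes its speed limit or range.

## Robot

A 7-joint arm with a two-finger parallel gripper is mounted at the origin on the work surface. World frame = base frame: x ahead of the robot, y to its left, z up, the work surface at z = 0. Lengths are in m, angles in rad, forces in N, time in s.
With the tool pointing down it reaches from about 0.425 to 0.875 m from the base axis. Payload 4.7 kg.
Tool frame: the origin (TCP) lies midway between the tips of the shut fingers; the grasp point (between the pads) lies 19 mm behind it; z points along the fingers, y is the direction in which the jaws open and shut (so a half turn about z gives the same grasp; the last joint's range is limited). The gripper opens to 87 mm and grips with 3 to 60 N. Pads are 19 mm wide; open, the fingers measure 117 mm over their backs; the gripper's body (75 mm by 190 mm) begins 51 mm behind the grasp point.
Start: joints at [-1.177, 0.321, -0.07, 1.45, 0.023, 1.371, -0.057], TCP at [0.241, 0.604, 0.223] pointing down, gripper open.
Joint ranges: [-2.86, 2.86], [-0.3, 2.09], [-1.38, 1.24], [0.06, 2.45], [-1.56, 4.7], [0.09, 2.05], [-2.69, 2.69]. Speed limits (rad/s): [2.57, 2.57, 3.14, 3.14, 3.14, 3.14, 3.14].

## Interface

Orientations are given as a rotation vector (axis times angle).
In Python, from bench import * gives the robot as it stands. The module is installed in compiled form; this text tells all that it offers.
- The arm moves only by the tool play_rows, never from a script. Its argument "series" is one flat list of numbers, 7 for each row, row after row: the opening in per cent of the stroke, from 0 (shut) to 100 (fully open), then the shift along the tool's x, y, z in m, then the turn, a rotation vector about the tool's x, y, z in degrees. In form: [fingers, tx, ty, tz, rx, ry, rz, fingers, tx, ty, tz, rx, ry, rz, ...]. A call has 1 to 10 rows; each row is the pose to reach, as a shift and turn from the pose commanded when the call began, along the tool's axes at that moment; what a row does not reach only later rows make up. A row lasts 1/12 s, in which the tool goes at most 41.7 mm and 7.16 degrees, less where a joint would pass 70% of its speed; a pose out of reach is approached as far as the arm can. A call with a gripper value outside its range is refused whole. The fingers move at their own pace and stop on an object; "force" is the grip in N (left out, the last holds). Time passes only in rows, so rows that repeat a pose let the fingers close. It gives the time, the measured TCP pose, the force and the opening at its end, in the units of the state.
- get_state(): the state, without advancing time (a new reading comes with each control period).
- get_image(name): name is "scene" or "top"; returns a dict with "frame" (420x560x3 uint8, red, green, blue), "fx", "fy", "cx", "cy" (pixels), "R" (3x3) and "t" (3): a world point X has camera coordinates R X + t. Camera axes: x right, y down, z forward; pixel columns grow to the right and rows downward; lengths in m; the calibration is good to about 2 mm. A picture is of the moment at which its call begins. There is no depth.
- close_job(): hands the job in, once; it reports no verdict.
The state is a dict: "time": time; "joint_positions": joint angles; "qd": joint speeds; "joint_torque": joint torques, N m; "position": TCP position; "tool_rot": TCP orientation; "ft_force": force on the tool from outside, world axes, zero at the start; "torque": the same for the moment, N m; "grip_width": opening from 0.0 (shut) to 1.0 (fully open).
Only numpy, scipy, OpenCV 4.12 (cv2) and the standard library are available. Lean on these libraries where they do the work, as an engineer would, in place of code of your own. Each camera call takes 0.05 s, during which the arm holds its last target.

## Working session

There is one attempt and no reset: what is moved stays moved. The work goes in short steps, Python scripts to look and compute and a tool call to move; the robot and the scene stay as the last step left them, time stands still between calls to the robot, and variables do not carry over. Pictures are saved under pics/ and viewed, and the job is handed in when it is done.

Besides the shell and the picture viewer there is one more tool, called after "Request:" as name(argument=value, ...), one argument or row to a line, values as JSON. play_rows: Moves the arm, as the interface text tells. Its arguments: {"type":"object","properties":{"series":{"type":"array"},"force":{"type":"number"}},"required":["series"]}

```bash
mkdir -p pics; ls; python3 - <<'E'
from bench import *
import cv2, numpy as np
print(get_state())
for n in ("scene","top"):
    d=get_image(n); cv2.imwrite(f"pics/{n}0.png",d["frame"][:,:,::-1])
    print(n,d["fx"],d["fy"],d["cx"],d["cy"],np.round(d["R"],4).tolist(),np.round(d["t"],4).tolist(), (-np.array(d["R"]).T@d["t"]).round(3))
E
```

```text
pics
{'time': 0.0, 'joint_positions': array([-1.17688875,  0.3218283 , -0.0700872 ,  1.4516722 ,  0.02259539,
        1.37076696, -0.05692003]), 'qd': array([-2.20167903e-03,  1.25693316e-03, -1.31184159e-04,  8.88155153e-04,
       -2.39761675e-04,  1.47277112e-03, -6.24745328e-05]), 'joint_torque': array([-6.75618026e-05, -4.91279662e+01, -4.03774381e-01, -3.12530243e+01,
       -6.37829513e-02,  4.42795898e-02,  1.98015614e-04]), 'position': array([0.24082389, 0.60315716, 0.22145948]), 'tool_rot': array([-5.92952013e-01, -3.08485509e+00,  2.93541539e-03]), 'ft_force': array([0.08520049, 0.42426801, 0.46785117]), 'torque': array([-0.01860044, -0.05987973,  0.01113535]), 'grip_width': 1.001702787621237}
scene 424.39931693483834 424.39931693483834 277.21199683500964 212.36600425439977 [[0.8947, 0.4467, -0.0025], [0.2642, -0.5338, -0.8033], [-0.3602, 0.718, -0.5956]] [-0.5167, -0.0281, 1.4627] [ 0.997 -0.834  0.847]
top 404.27420486799485 404.27420486799485 281.8416233546686 209.78231616294406 [[0.0179, -0.9995, 0.0242], [-0.9971, -0.0197, -0.0738], [0.0743, -0.0228, -0.997]] [0.0689, 0.5116, 1.0103] [0.434 0.102 1.043]
```

View pics/scene0.png

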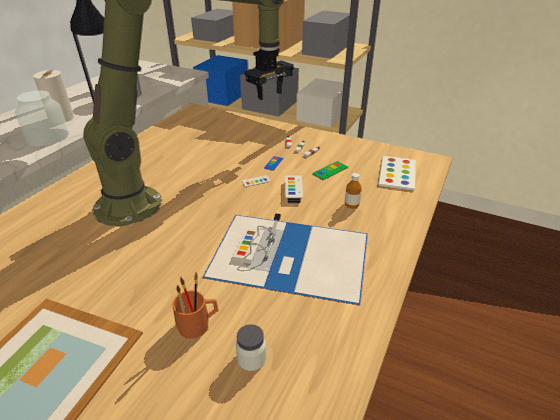

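View pics/top0.png

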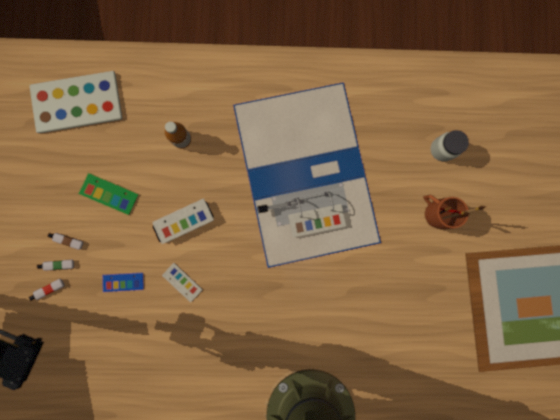

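The scene view shows the file at about (285,255), its lever at (277,217), and the loose white strip on its black box at (293,188). In the top view the strip is at (184,221), the smaller white look-alike at (183,282), and the thumb piece at (264,209). I'll zoom in next.

```bash
python3 - <<'E'
import cv2
a=cv2.imread("pics/top0.png"); 
cv2.imwrite("pics/t_strip.png",cv2.resize(a[190:260,140:230],None,fx=8,fy=8,interpolation=cv2.INTER_CUBIC))
cv2.imwrite("pics/t_file.png",cv2.resize(a[160:270,235:385],None,fx=5,fy=5,interpolation=cv2.INTER_CUBIC))
a=cv2.imread("pics/scene0.png"); 
cv2.imwrite("pics/s_strip.png",cv2.resize(a[165:215,260:330],None,fx=10,fy=10,interpolation=cv2.INTER_CUBIC))
cv2.imwrite("pics/s_file.png",cv2.resize(a[205:295,205:315],None,fx=6,fy=6,interpolation=cv2.INTER_CUBIC))
E
```

```text
(no output)
```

View pics/t_strip.png

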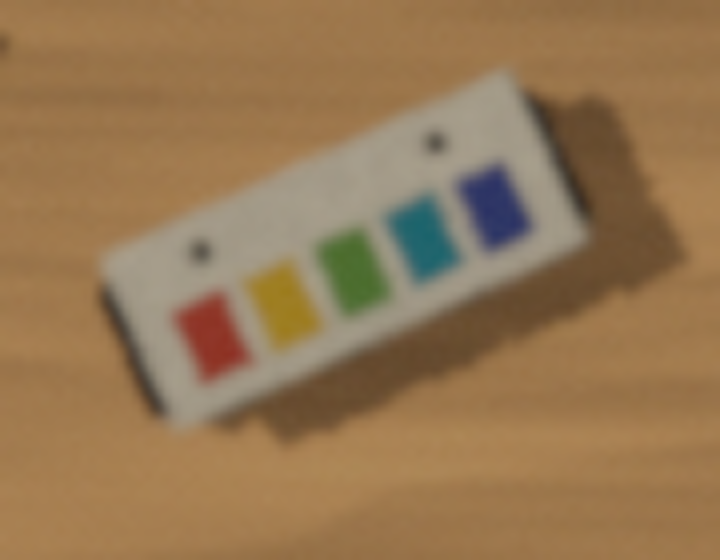

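View pics/t_file.png

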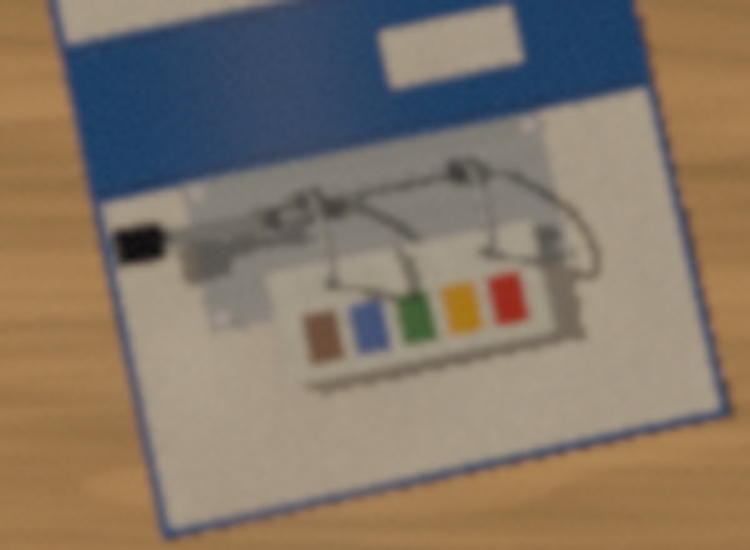

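View pics/s_strip.png

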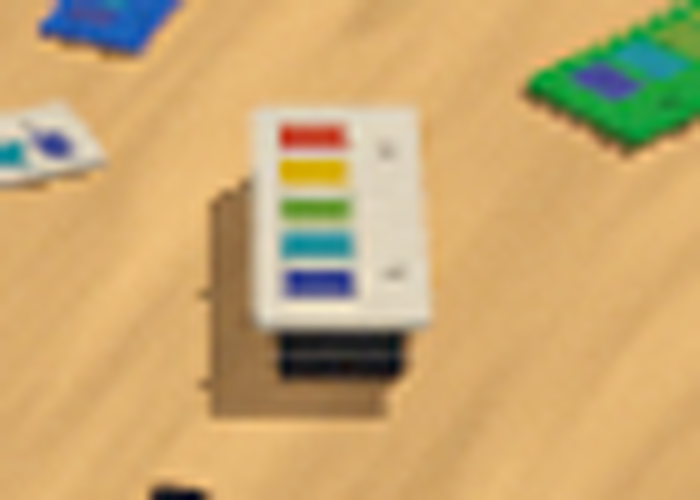

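View pics/s_file.png

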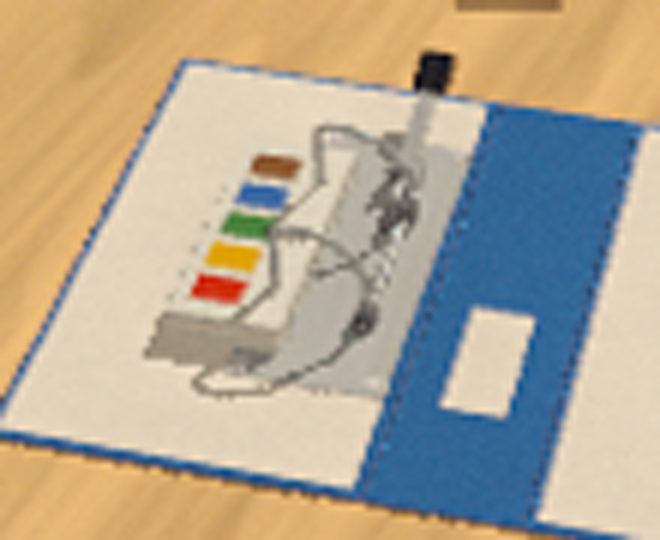

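The strip has its holes on the upper edge in the top view and is already facing roughly the right way. The file's arches are shut, with post tips near top-view pixels (301,217) and (333,210). Next I'll measure these.

```bash
cat > h.py <<'E'
from bench import *
import cv2, numpy as np
from scipy.spatial.transform import Rotation as Ro
def ray(d,u,v,z):
    R=np.array(d["R"]);t=np.array(d["t"]);c=-R.T@t
    r=R.T@np.array([(u-d["cx"])/d["fx"],(v-d["cy"])/d["fy"],1.])
    return c+r*(z-c[2])/r[2]
def proj(d,X):
    p=np.array(d["R"])@np.asarray(X,float)+np.array(d["t"]); return np.array([d["cx"]+d["fx"]*p[0]/p[2],d["cy"]+d["fy"]*p[1]/p[2]])
def tri(d1,p1,d2,p2):
    A=[];b=[]
    for d,p in((d1,p1),(d2,p2)):
        R=np.array(d["R"]);t=np.array(d["t"]);x=(p[0]-d["cx"])/d["fx"];y=(p[1]-d["cy"])/d["fy"]
        A+= [R[0]-x*R[2],R[1]-y*R[2]]; b+=[x*t[2]-t[0],y*t[2]-t[1]]
    s=np.linalg.lstsq(np.array(A),np.array(b),rcond=None); return s[0],np.sqrt(s[1])
def save(d,name,box=None,f=1):
    a=d["frame"][:,:,::-1]
    if box: a=a[box[1]:box[3],box[0]:box[2]]
    cv2.imwrite("pics/"+name,cv2.resize(a,None,fx=f,fy=f,interpolation=cv2.INTER_CUBIC))
def go(target,yaw=None):
    """shift (tool axes, m) and turn (deg) from measured pose to target, yaw = world angle of tool y"""
    s=get_state(); R=Ro.from_rotvec(s["tool_rot"]); print("t",round(s["time"],2),"pos",s["position"].round(4),"F",s["ft_force"].round(1),"w",round(s["grip_width"],3))
    sh=R.inv().apply(np.asarray(target)-s["position"])
    turn=None
    M=R.as_matrix()
    cur=np.arctan2(M[1,1],M[0,1])
    if yaw is not None:
        best=[]
        for y in (yaw,yaw+np.pi):
            z=np.array([0,0,-1.]);Y=np.array([np.cos(y),np.sin(y),0]);X=np.cross(Y,z)
            Q=Ro.from_matrix(np.c_[X,Y,z]); best.append((R.inv()*Q).as_rotvec(degrees=True))
        turn=sorted(best,key=np.linalg.norm)
    print("yaw tool-y deg",np.degrees(cur).round(2),"shift mm",(sh*1e3).round(1),"dist",round(np.linalg.norm(sh)*1e3,1),"turn",None if turn is None else [q.round(2) for q in turn])
E
python3 - <<'E'
from h import *
d=get_image("top");f=d["frame"].astype(int)
hsv=cv2.cvtColor(d["frame"],cv2.COLOR_RGB2HSV)
# strip: white, plus patches; region box
box=(140,190,230,260)
sub=hsv[box[1]:box[3],box[0]:box[2]]
m=((sub[...,1]<70)&(sub[...,2]>110)).astype(np.uint8)
n,l,st,_=cv2.connectedComponentsWithStats(m); k=1+st[1:,4].argmax(); m=(l==k).astype(np.uint8)
c=max(cv2.findContours(m,cv2.RETR_EXTERNAL,cv2.CHAIN_APPROX_NONE)[0],key=cv2.contourArea)
q=cv2.boxPoints(cv2.minAreaRect(c))+np.array(box[:2])
W=np.array([ray(d,*p,.025)[:2] for p in q]);print(q.round(1).tolist(),W.round(4).tolist(),"sides",[round(np.linalg.norm(W[i]-W[i-1]),4) for i in range(4)],"c",W.mean(0))
for p in [(140+200/8-.5,190+250/8-.5),(140+434/8-.5,190+143/8-.5)]: print("hole",ray(d,*p,.025).round(4))
# file blue
fm=((hsv[...,0]>95)&(hsv[...,0]<125)&(hsv[...,1]>120)&(hsv[...,2]>50)); fm[:,:225]=0; fm[:,390:]=0;fm=fm.astype(np.uint8)
fm[280:]=0
c=max(cv2.findContours(cv2.morphologyEx(fm,cv2.MORPH_CLOSE,np.ones((5,5))),cv2.RETR_EXTERNAL,cv2.CHAIN_APPROX_NONE)[0],key=cv2.contourArea)
q=cv2.boxPoints(cv2.minAreaRect(c));W=np.array([ray(d,*p,.003)[:2] for p in q]);print("file",q.round(1).tolist(),W.round(4).tolist(),[round(np.linalg.norm(W[i]-W[i-1]),4) for i in range(4)])
for p in [(235+332/5-.4,160+283/5-.4),(235+488/5-.4,160+250/5-.4)]: print("posttip",ray(d,*p,.056).round(4))
bm=((hsv[...,2]<40)).astype(np.uint8); bm[:200]=0;bm[220:]=0;bm[:,:254]=0;bm[:,276:]=0
print("thumb px",cv2.moments(bm)['m10']/bm.sum(),cv2.moments(bm)['m01']/bm.sum(),bm.sum(),ray(d,cv2.moments(bm)['m10']/bm.sum(),cv2.moments(bm)['m01']/bm.sum(),.034).round(4))
E
```

```text
[[151.6, 222.1], [203.5, 198.2], [213.4, 219.7], [161.5, 243.7]] [[0.4723, 0.4039], [0.5351, 0.2767], [0.4812, 0.2501], [0.419, 0.3771]] sides [np.float64(0.0597), np.float64(0.1419), np.float64(0.0601), np.float64(0.1414)] c [0.47691509 0.32693849]
hole [0.4763 0.372  0.025 ]
hole [0.5114 0.3003 0.025 ]
file [[247.5, 169.8000030517578], [358.1000061035156, 146.60000610351562], [364.29998779296875, 176.10000610351562], [253.6999969482422, 199.3000030517578]] [[0.6136, 0.1691], [0.6815, -0.1189], [0.6038, -0.1354], [0.537, 0.1513]] [np.float64(0.0786), np.float64(0.2959), np.float64(0.0795), np.float64(0.2944)]
posttip [0.4925 0.0321 0.056 ]
posttip [ 0.5102 -0.0444  0.056 ]
thumb px 262.5945945945946 208.45945945945945 37 [0.5114 0.1271 0.034 ]
```

```bash
python3 - <<'E'
from h import *
go([.510,.128,.10],np.radians(13.1))
E
```

```text
t 0.15 pos [0.2409 0.6033 0.2217] F [ 0.1 -0.5  1. ] w 0.999
yaw tool-y deg 68.24 shift mm [-426.1 -341.5  122.3] dist 559.6 turn [array([-7.000e-02,  5.000e-02,  5.514e+01]), array([-5.0000e-02, -9.0000e-02, -1.2486e+02])]
```

Request:
play_rows(
  series=[50,-0.426,-0.3415,0.06,0,0,55.1,50,-0.426,-0.3415,0.06,0,0,55.1,50,-0.426,-0.3415,0.06,0,0,55.1,50,-0.426,-0.3415,0.06,0,0,55.1,50,-0.426,-0.3415,0.06,0,0,55.1,50,-0.426,-0.3415,0.06,0,0,55.1,50,-0.426,-0.3415,0.06,0,0,55.1,50,-0.426,-0.3415,0.06,0,0,55.1,50,-0.426,-0.3415,0.06,0,0,55.1,50,-0.426,-0.3415,0.06,0,0,55.1],
  force=12,
)

```text
time: 0.98
position: [0.4456, 0.2413, 0.1769]
tool_rot: [-1.953, -2.461, -0.001]
ft_force: [0.9, 1.1, 0.2]
grip_width: 0.504
```

```bash
python3 - <<'E'
from h import *
go([.510,.128,.10],np.radians(13.1))
E
```

```text
t 0.98 pos [0.4456 0.2413 0.1769] F [0.9 1.1 0.2] w 0.504
yaw tool-y deg 13.14 shift mm [-125.    37.    76.8] dist 151.4 turn [array([ 0.01, -0.02,  0.04]), array([ 3.0000e-02,  2.0000e-02, -1.7996e+02])]
```

Request:
play_rows(
  series=[50,-0.125,0.037,0.05,0,0,0,50,-0.125,0.037,0.05,0,0,0,50,-0.125,0.037,0.05,0,0,0,50,-0.125,0.037,0.05,0,0,0,50,-0.125,0.037,0.05,0,0,0,50,-0.125,0.037,0.05,0,0,0],
)

```text
time: 1.48
position: [0.5093, 0.1293, 0.1265]
tool_rot: [-1.955, -2.458, 0.001]
ft_force: [-0.1, 0.4, -0.5]
grip_width: 0.5
```

```bash
python3 - <<'E'
from h import *
go([.510,.128,.018],np.radians(13.1))
d=get_image("top");save(d,"t1.png",(200,140,400,290),4)
d=get_image("scene");save(d,"s1.png",(180,120,340,300),3)
E
```

```text
t 1.48 pos [0.5093 0.1293 0.1265] F [-0.1  0.4 -0.5] w 0.5
yaw tool-y deg 13.01 shift mm [ -1.4   0.5 108.5] dist 108.6 turn [array([-0.07, -0.01, -0.09]), array([-1.0000e-02,  1.1000e-01,  1.7991e+02])]
```

View pics/s1.png

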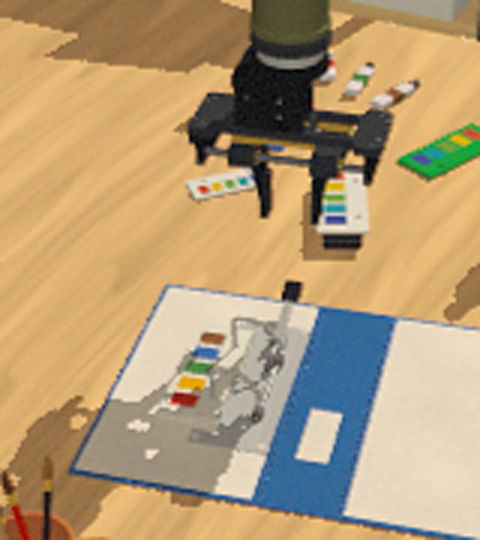

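The scene crop shows the open fingers above the thumb piece at (290,292), on either side of it. I'll go down now.

Request:
play_rows(
  series=[50,-0.001,0.001,0.035,0,0,0,50,-0.001,0.001,0.07,0,0,0,50,-0.001,0.001,0.095,0,0,0,50,-0.001,0.001,0.108,0,0,0,50,-0.001,0.001,0.108,0,0,0],
)

```text
time: 2.0
position: [0.5076, 0.1307, 0.0163]
tool_rot: [-1.946, -2.462, 0.007]
ft_force: [-1.5, 0.3, 0.1]
grip_width: 0.498
```

```bash
python3 - <<'E'
from h import *
go([.510,.128,.018],np.radians(13.1))
d=get_image("scene");save(d,"s2.png",(230,160,330,250),6)
E
```

```text
t 2.0 pos [0.5076 0.1307 0.0163] F [-1.5  0.3  0.1] w 0.498
yaw tool-y deg 13.34 shift mm [-3.2  1.7 -1.7] dist 4.0 turn [array([-0.32,  0.01,  0.24]), array([-1.0000e-02, -5.1000e-01, -1.7976e+02])]
```

View pics/s2.png

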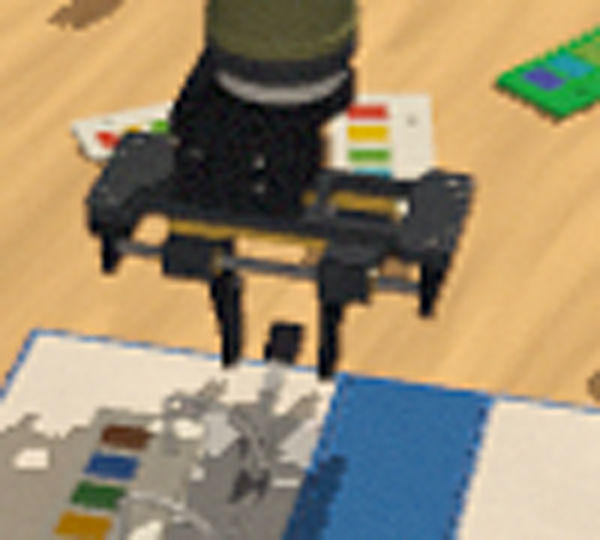

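The thumb piece, crop pixel (285,342), is between the fingers. I'll close on it.

Request:
play_rows(
  series=[20,-0.003,0.001,-0.001,0,0,0,5,-0.003,0.001,-0.001,0,0,0,5,-0.003,0.001,-0.001,0,0,0,5,-0.003,0.001,-0.001,0,0,0,5,-0.003,0.001,-0.001,0,0,0,5,-0.003,0.001,-0.001,0,0,0],
  force=20,
)

```text
time: 2.55
position: [0.5111, 0.1266, 0.0207]
tool_rot: [-1.951, -2.459, 0.002]
ft_force: [-4.3, -0.8, 6.8]
grip_width: 0.224
```

```bash
python3 - <<'E'
from h import *
go([.510,.128,.018],np.radians(13.1))
x=np.array([np.cos(np.radians(13.1)),np.sin(np.radians(13.1))]);y=np.array([-x[1],x[0]])
o=np.array([.50135,-.00615])
p=get_state()["position"][:2]-o; print("file coords",p@x,p@y)
M=Ro.from_rotvec(get_state()["tool_rot"]).as_matrix();print(M.round(3))
for a in np.arange(0,1.1,.1):
    b=np.radians(15)+a; print(round(a,1), "dy",round(70*(np.cos(b)-np.cos(np.radians(15))),1),"dz",round(70*(np.sin(b)-np.sin(np.radians(15))),1))
E
```

```text
t 2.55 pos [0.5111 0.1266 0.0207] F [-4.3 -0.8  6.8] w 0.224
yaw tool-y deg 13.13 shift mm [ 1.6 -0.7  2.7] dist 3.2 turn [array([-0.16, -0.05,  0.03]), array([ 8.0000e-02, -2.4000e-01, -1.7997e+02])]
file coords 0.03954204631635326 0.12705131670389208
[[-0.227  0.974 -0.003]
 [ 0.974  0.227  0.   ]
 [ 0.001 -0.003 -1.   ]]
0.0 dy 0.0 dz 0.0
0.1 dy -2.1 dz 6.7
0.2 dy -4.9 dz 13.1
0.3 dy -8.4 dz 19.2
0.4 dy -12.4 dz 24.9
0.5 dy -17.0 dz 30.2
0.6 dy -22.0 dz 35.0
0.7 dy -27.6 dz 39.3
0.8 dy -33.5 dz 43.0
0.9 dy -39.8 dz 46.1
1.0 dy -46.3 dz 48.6
```

Request:
play_rows(
  series=[5,-0.002,0,-0.006,0,0,0,5,-0.004,0,-0.012,0,0,0,5,-0.008,0,-0.018,0,0,0,5,-0.012,0,-0.024,0,0,0,5,-0.017,0,-0.03,0,0,0],
)

```text
time: 2.97
position: [0.5154, 0.1079, 0.0513]
tool_rot: [-1.953, -2.46, 0.005]
ft_force: [-6.7, -6.4, 7.6]
grip_width: 0.223
```

```bash
python3 - <<'E'
from h import *
go([.510,.128,.018],np.radians(13.1))
d=get_image("scene");save(d,"s3.png",(200,160,330,280),5)
E
```

```text
t 2.97 pos [0.5154 0.1079 0.0513] F [-6.7 -6.4  7.6] w 0.223
yaw tool-y deg 13.12 shift mm [20.8 -0.6 33.3] dist 39.2 turn [array([-0.17,  0.08,  0.02]), array([-1.3000e-01, -2.6000e-01, -1.7998e+02])]
```

View pics/s3.png

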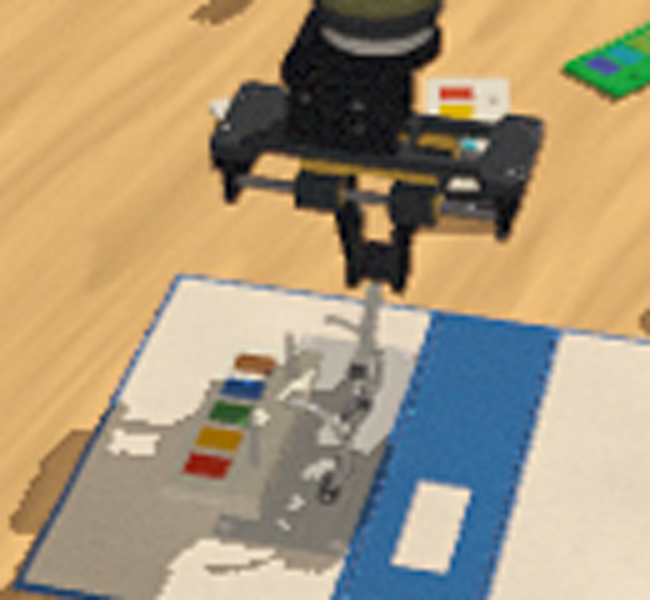

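The lever is coming up with the gripper and the arches are opening. I'll carry on to the stop.

Request:
play_rows(
  series=[5,-0.006,0,-0.005,0,0,0,5,-0.011,0,-0.009,0,0,0,5,-0.017,0,-0.0125,0,0,0,5,-0.023,0,-0.0155,0,0,0,5,-0.03,0,-0.018,0,0,0,5,-0.03,0,-0.018,0,0,0],
)

```text
time: 3.52
position: [0.5204, 0.0845, 0.0654]
tool_rot: [-1.947, -2.457, -0.001]
ft_force: [-0.9, 9.5, -18.4]
grip_width: 0.223
```

```bash
python3 - <<'E'
from h import *
go([.510,.128,.018],np.radians(13.1))
d=get_image("scene");save(d,"s4.png",(200,160,330,280),5)
E
```

```text
t 3.52 pos [0.5204 0.0845 0.0654] F [ -0.9   9.5 -18.4] w 0.223
yaw tool-y deg 13.23 shift mm [44.4 -0.  47.7] dist 65.1 turn [array([-0.19, -0.32,  0.13]), array([   0.51,   -0.3 , -179.87])]
```

View pics/s4.png

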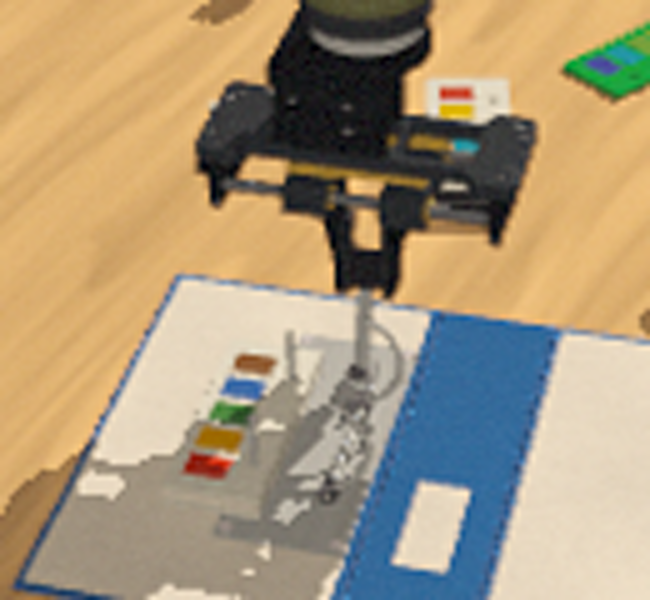

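The arches have swung to the spine side, with the post standing clear at crop (292,358). I'll release, rise, and look.

Request:
play_rows(
  series=[50,-0.03,0,-0.018,0,0,0,50,-0.005,0,-0.005,0,0,0,50,-0.005,0,-0.005,0,0,0,50,-0.005,0,-0.04,0,0,0,50,-0.005,0,-0.08,0,0,0,80,0.04,-0.01,-0.1,0,0,0,100,0.08,-0.02,-0.1,0,0,0,100,0.12,-0.03,-0.1,0,0,0,100,0.16,-0.04,-0.1,0,0,0,100,0.16,-0.04,-0.1,0,0,0],
)

```text
time: 4.4
position: [0.4442, 0.2356, 0.1695]
tool_rot: [-1.937, -2.469, -0.007]
ft_force: [-0.5, 0.2, -0.6]
grip_width: 0.793
```

```bash
python3 - <<'E'
from h import *
go([.4769,.3269,.06],np.radians(26.7))
d=get_image("scene");save(d,"s5.png",(200,190,320,300),6)
d=get_image("top");save(d,"t5.png",(240,160,380,270),5)
d=get_image("top");save(d,"t5f.png")
np.save("top5.npy",d,allow_pickle=True)
E
```

```text
t 4.4 pos [0.4442 0.2356 0.1695] F [-0.5  0.2 -0.6] w 0.793
yaw tool-y deg 13.78 shift mm [ 80.3  53.4 110. ] dist 146.3 turn [array([  0.11,  -0.28, -12.92]), array([ -0.41,  -0.17, 167.07])]
```

View pics/s5.png

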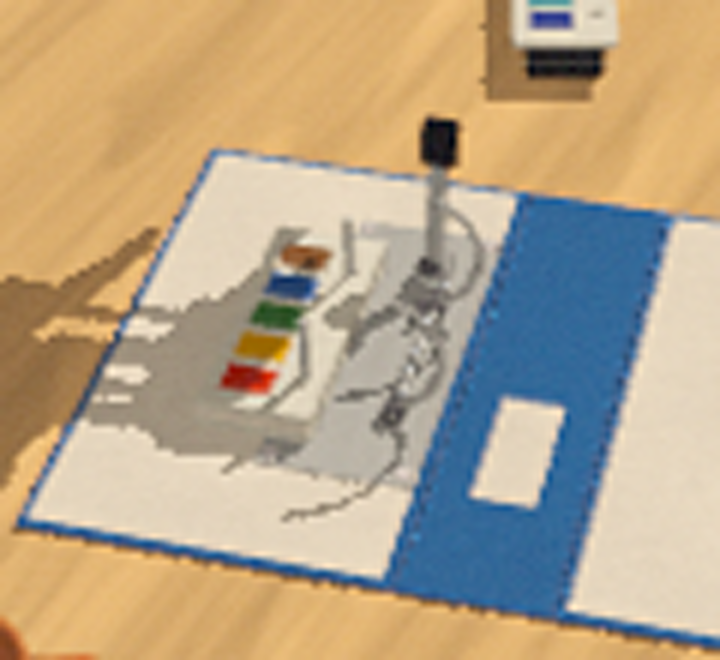

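View pics/t5.png

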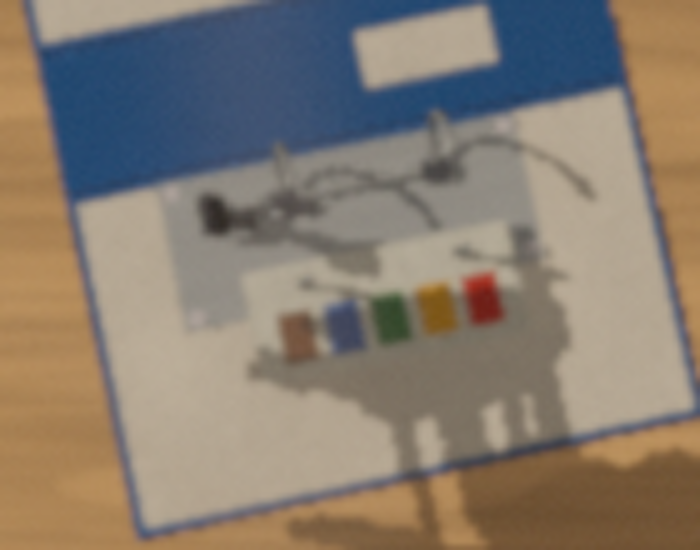

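The lever is up (crop 440,142), the arches are open, and both posts can be seen. In the top crop the tips are at (305,284) and (458,252); in the scene crop they are at (347,222) and (303,330). I'll enlarge these to refine them.

```bash
python3 - <<'E'
from h import *
d=get_image("scene");np.save("sc5.npy",d,allow_pickle=True);save(d,"s6.png",(240,220,270,260),15)
save(np.load("top5.npy",allow_pickle=True).item(),"t6.png",(292,202,342,222),15)
E
```

```text
(no output)
```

View pics/s6.png

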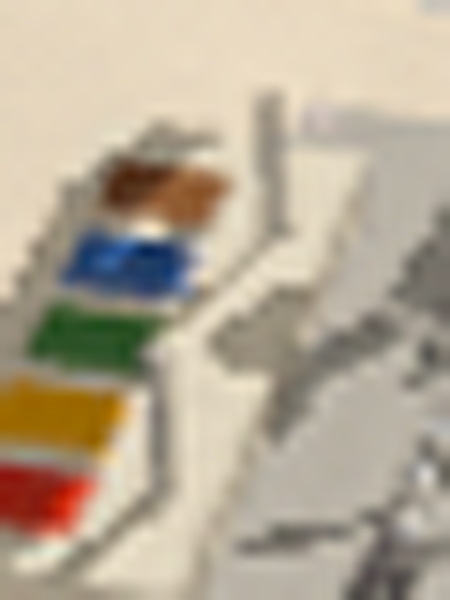

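View pics/t6.png

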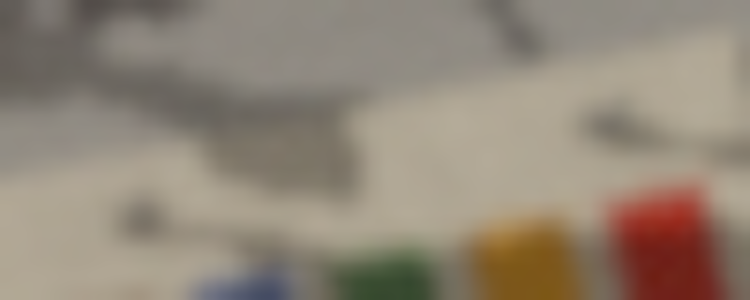

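```bash
python3 - <<'E'
from h import *
T=np.load("top5.npy",allow_pickle=True).item();S=np.load("sc5.npy",allow_pickle=True).item()
tp=[(300.8,216.05),(332.2,210.0)]
P=[ray(T,*p,.038) for p in tp]
print("top z=.038",np.round(P,4).tolist())
sb=[((257.5,226.2),(258,234.9)),((250,243.8),(250.2,251.7))]
for p,(a,b) in zip(P,sb):
    print("scene tip .056",ray(S,*a,.056).round(4),"base .02",ray(S,*b,.02).round(4), "tri",tri(T,proj(T,[p[0],p[1],.056]),S,a))
m=np.mean(P,0);v=P[0]-P[1];print("mid",m.round(4),"yaw x",np.degrees(np.arctan2(v[1],v[0]))-90,np.linalg.norm(v))
# cover corners lower edge + origin
x=np.array([np.cos(np.radians(13.1)),np.sin(np.radians(13.1))]);y=np.array([-x[1],x[0]])
for q,f in [((268,266),(-110,150)),((380,243),(-110,-150))]:
    w=ray(T,*q,.003)[:2]; print(q,w.round(4),(w-x*f[0]/1e3-y*f[1]/1e3).round(4))
# thumb open
hsv=cv2.cvtColor(T["frame"],cv2.COLOR_RGB2HSV)
E
```

```text
top z=.038 [[0.494, 0.0314, 0.038], [0.5106, -0.0471, 0.038]]
scene tip .056 [0.4962 0.031  0.056 ] base .02 [0.4953 0.0335 0.02  ] tri (array([0.49474395, 0.03172189, 0.05489769]), array([0.00119172]))
scene tip .056 [ 0.5157 -0.0493  0.056 ] base .02 [ 0.5117 -0.0439  0.02  ] tri (array([ 0.51227664, -0.04674617,  0.05263692]), array([0.00227837]))
mid [ 0.5023 -0.0078  0.038 ] yaw x 12.006235711919132 0.08018450623707658
(268, 266) [0.3667 0.1109] [ 0.5079 -0.0103]
(380, 243) [ 0.4304 -0.1767] [ 0.5035 -0.0057]
```

The two views put the posts' midpoint near (0.503, -0.0075), 80.2 mm apart with yaw about 12.7°, which agrees with the given sizes. Now for the strip.

Request:
play_rows(
  series=[100,0.08,0.053,0.03,0,0,-6,100,0.08,0.053,0.06,0,0,-12.9,100,0.08,0.053,0.085,0,0,-12.9,100,0.08,0.053,0.1,0,0,-12.9,100,0.08,0.053,0.1,0,0,-12.9,100,0.08,0.053,0.1,0,0,-12.9],
  force=15,
)

```text
time: 5.1
position: [0.4818, 0.3146, 0.0671]
tool_rot: [1.668, 2.662, -0.006]
ft_force: [-0.2, -1.0, 0.6]
grip_width: 1.003
```

```bash
python3 - <<'E'
from h import *
go([.4769,.3269,.012],np.radians(26.7))
d=get_image("top");save(d,"t7.png",(140,160,260,270),5)
d=get_image("scene");save(d,"s7.png",(240,120,340,220),6)
E
```

```text
t 5.1 pos [0.4818 0.3146 0.0671] F [-0.2 -1.   0.6] w 1.003
yaw tool-y deg 25.88 shift mm [13.3  1.2 55. ] dist 56.6 turn [array([-0.18,  0.13, -0.82]), array([  0.2 ,   0.28, 179.18])]
```

View pics/s7.png

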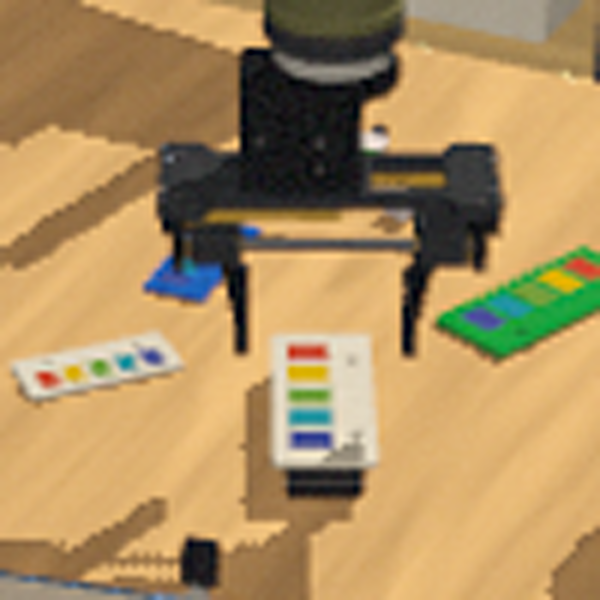

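View pics/t7.png

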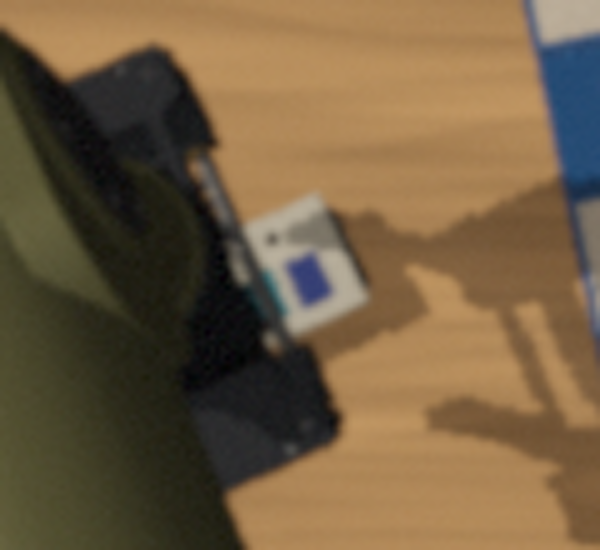

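Request:
play_rows(
  series=[100,0.0133,0.001,0.0,0,0,-0.8,100,0.0133,0.001,0.0,0,0,-0.8,100,0.0133,0.001,0.0,0,0,-0.8,100,0.0133,0.001,0.0,0,0,-0.8],
)

```text
time: 5.53
position: [0.4765, 0.3303, 0.0691]
tool_rot: [1.644, 2.676, 0.003]
ft_force: [-0.2, -0.8, 0.1]
grip_width: 1.003
```

```bash
python3 - <<'E'
from h import *
go([.4769,.3269,.012],np.radians(26.7)); print(get_state()["qd"].round(3))
E
```

```text
t 5.53 pos [0.4765 0.3303 0.0691] F [-0.2 -0.8  0.1] w 1.003
yaw tool-y deg 26.88 shift mm [-3.3 -1.3 57.1] dist 57.3 turn [array([ 0.1 , -0.03,  0.18]), array([ 4.0000e-02,  1.5000e-01, -1.7982e+02])]
[ 0.004  0.007  0.007  0.005  0.004 -0.    -0.002]
```

Request:
play_rows(
  series=[100,-0.0033,-0.001,0.02,0,0,0.2,100,-0.0033,-0.001,0.04,0,0,0.2,100,-0.0033,-0.001,0.05,0,0,0.2,100,-0.0033,-0.001,0.057,0,0,0.2,100,-0.0033,-0.001,0.057,0,0,0.2,100,-0.0033,-0.001,0.057,0,0,0.2],
)

```text
time: 6.03
position: [0.4771, 0.3265, 0.0113]
tool_rot: [1.65, 2.673, 0.0]
ft_force: [-0.6, 0.6, -0.4]
grip_width: 0.995
```

```bash
python3 - <<'E'
from h import *
go([.4769,.3269,.012],np.radians(26.7))
d=get_image("scene");save(d,"s8.png",(240,120,340,220),6)
E
```

```text
t 6.03 pos [0.4771 0.3265 0.0113] F [-0.6  0.6 -0.4] w 0.995
yaw tool-y deg 26.64 shift mm [ 0.4  0.  -0.7] dist 0.8 turn [array([ 0.01,  0.  , -0.06]), array([ 1.0000e-02, -2.0000e-02,  1.7994e+02])]
```

View pics/s8.png

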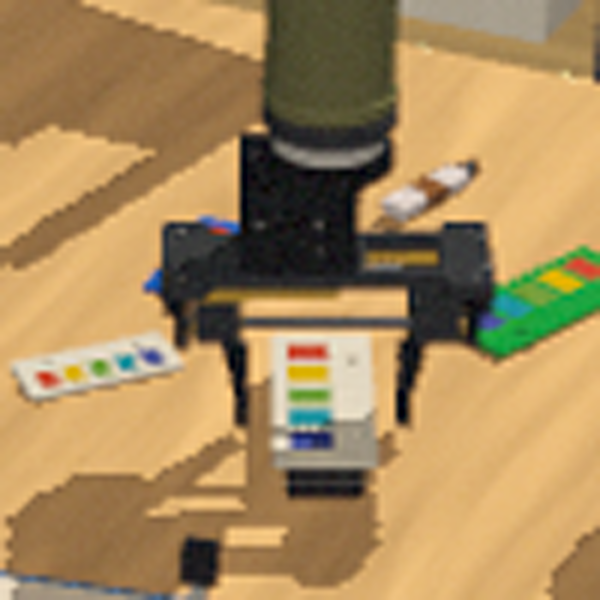

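The fingers are on either side of the strip (crop 325,400), with clearance on both sides. I'll close.

Request:
play_rows(
  series=[75,0,0,0,0,0,0,70,0,0,0,0,0,0,60,0,0,0,0,0,0,60,0,0,0,0,0,0,60,0,0,0,0,0,0,60,0,0,0,0,0,0],
  force=20,
)

```text
time: 6.58
position: [0.4769, 0.3266, 0.0113]
tool_rot: [1.65, 2.673, 0.001]
ft_force: [-1.6, -0.3, 0.9]
grip_width: 0.685
```

Request:
play_rows(
  series=[60,0,0,-0.01,0,0,0,60,0,0,-0.03,0,0,0,60,0,0,-0.06,0,0,0,60,0,0,-0.1,0,0,0,60,0,0,-0.1,0,0,0],
)

```text
time: 7.0
position: [0.4811, 0.3293, 0.1197]
tool_rot: [1.648, 2.669, 0.02]
ft_force: [1.9, 1.3, -1.0]
grip_width: 0.68
```

```bash
python3 - <<'E'
from h import *
x=np.array([np.cos(np.radians(12.9)),np.sin(np.radians(12.9))])
c=np.array([.503,-.0075])-.018*x; print(c)
go([*c,.105],np.radians(12.9))
d=get_image("scene");save(d,"s9.png",(220,100,340,220),5)
E
```

```text
[ 0.4854543 -0.0115185]
t 7.0 pos [0.4811 0.3293 0.1197] F [ 1.9  1.3 -1. ] w 0.68
yaw tool-y deg 26.61 shift mm [-306.6 -149.    11.8] dist 341.1 turn [array([ 0.72, -0.26, 13.71]), array([   0.38,    1.05, -166.28])]
```

View pics/s9.png

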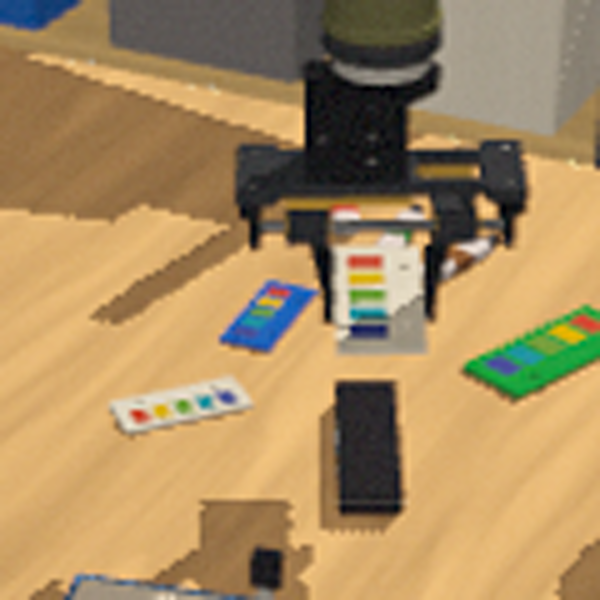

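The strip came up level and the black box stayed behind at crop (370,445). I'll carry the strip over the posts, high enough to clear the lever.

Request:
play_rows(
  series=[60,-0.02,-0.01,-0.01,0,0,1,60,-0.06,-0.029,-0.012,0,0,4,60,-0.1,-0.048,-0.012,0,0,7,60,-0.135,-0.066,-0.012,0,0,10,60,-0.17,-0.083,-0.012,0,0,13.7,60,-0.205,-0.1,-0.012,0,0,13.7,60,-0.24,-0.117,-0.012,0,0,13.7,60,-0.275,-0.134,-0.012,0,0,13.7,60,-0.3,-0.146,-0.01,0,0,13.7,60,-0.307,-0.149,-0.005,0,0,13.7],
)

```text
time: 7.88
position: [0.481, -0.0206, 0.1164]
tool_rot: [1.965, 2.449, -0.001]
ft_force: [-0.9, 0.4, -0.6]
grip_width: 0.686
```

Request:
play_rows(
  series=[60,0,0,0,0,0,0,60,0,0,0,0,0,0,60,0,0,0,0,0,0],
)

```text
time: 8.13
position: [0.4812, -0.0129, 0.1158]
tool_rot: [-1.954, -2.459, -0.0]
ft_force: [0.8, 0.5, 0.0]
grip_width: 0.681
```

```bash
python3 - <<'E'
from h import *
x=np.array([np.cos(np.radians(12.9)),np.sin(np.radians(12.9))])
c=np.array([.503,-.0075])-.018*x; print(c)
go([*c,.065],np.radians(12.9))
d=get_image("scene");save(d,"s10.png",(180,140,340,300),4)
np.save("sc10.npy",d,allow_pickle=True)
d=get_image("top");save(d,"t10.png",(230,140,390,280),5)
np.save("top10.npy",d,allow_pickle=True)
E
```

```text
[ 0.4854543 -0.0115185]
t 8.13 pos [ 0.4812 -0.0129  0.1158] F [0.8 0.5 0. ] w 0.681
yaw tool-y deg 13.08 shift mm [ 0.4  4.5 50.8] dist 51.0 turn [array([-0.02, -0.04,  0.18]), array([ 6.0000e-02, -4.0000e-02, -1.7982e+02])]
```

View pics/s10.png

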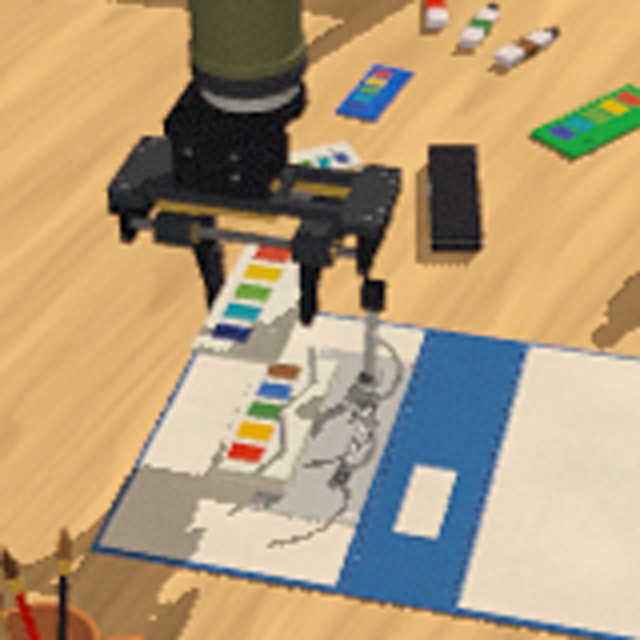

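View pics/t10.png

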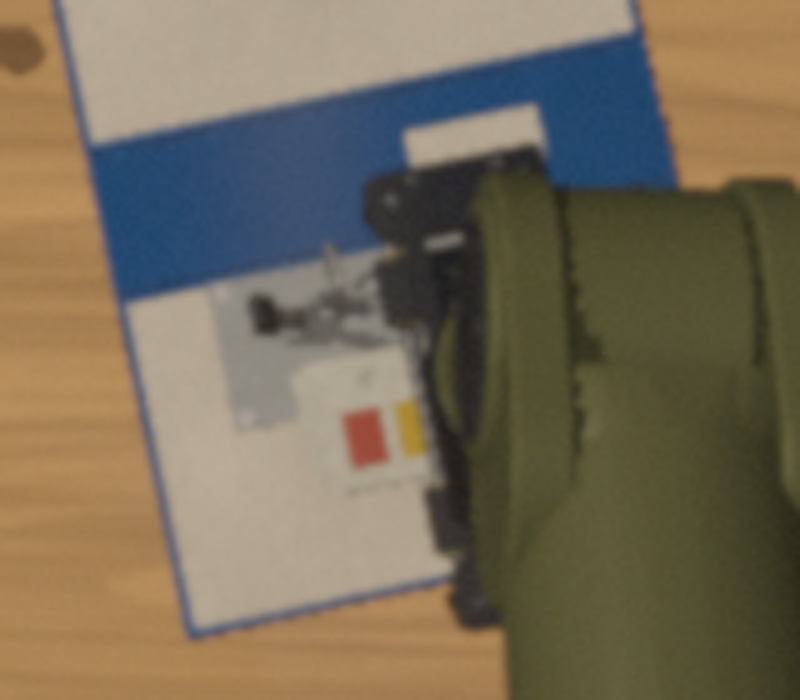

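The top crop shows the +y hole (red end) at (365,378), while the arm hides the other one. The lever is at (262,315), outside the strip's path. I'll check the hole against the grasp.

```bash
python3 - <<'E'
from h import *
T=np.load("top10.npy",allow_pickle=True).item();save(T,"t11.png",(285,200,325,230),20)
h=ray(T,302.6,215.2,.1295);x=np.array([np.cos(np.radians(13.08)),np.sin(np.radians(13.08))]);y=np.array([-x[1],x[0]])
p=np.array([.4812,-.0129])
print(h, "pred",p+.018*x+.04*y,"in tool file axes",(h[:2]-p)@x,(h[:2]-p)@y)
# red patch & strip corner
for q in [(230+297/5-.4,140+372/5-.4),(230+347/5-.4,140+492/5-.4)]:
    w=ray(T,*q,.1295)[:2]-p; print("corner",w@x,w@y)
E
```

```text
[0.49048799 0.0337341  0.1295    ] pred [0.48968054 0.0301358 ] in tool file axes 0.01960084050959217 0.04332220193304272
corner 0.028664724043816866 0.07294274422505606
corner -0.029102193147087653 0.06224521110063882
```

View pics/t11.png

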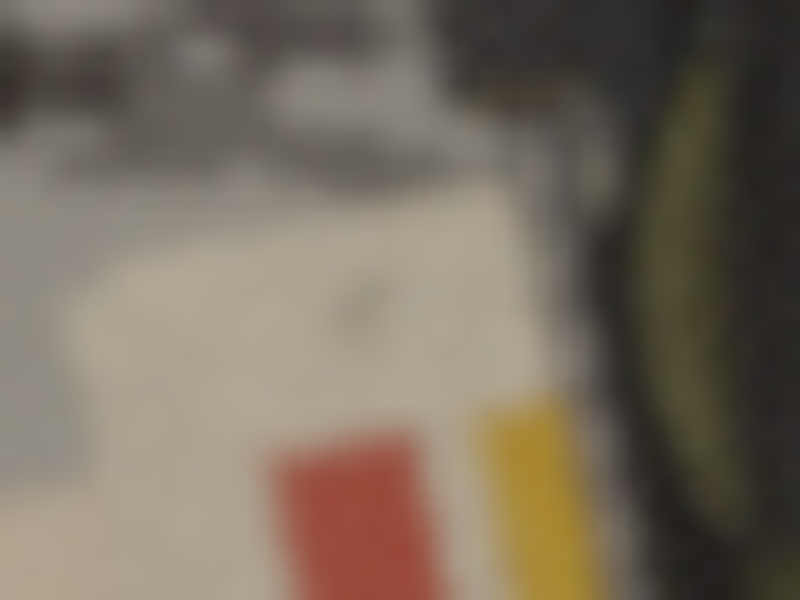

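Request:
play_rows(
  series=[60,0,0.0045,0.01,0,0,0,60,0,0.0045,0.025,0,0,0,60,0,0.0045,0.04,0,0,0,60,0,0.0045,0.052,0,0,0,60,0,0.0045,0.06,0,0,0,60,0,0.0045,0.06,0,0,0,60,0,0.0045,0.06,0,0,0],
)

```text
time: 8.82
position: [0.4856, -0.0134, 0.0556]
tool_rot: [-1.956, -2.458, 0.001]
ft_force: [-0.7, -0.0, -0.0]
grip_width: 0.685
```

```bash
python3 - <<'E'
from h import *
x=np.array([np.cos(np.radians(12.9)),np.sin(np.radians(12.9))])
c=np.array([.503,-.0075])-.018*x; print(c)
go([*c,.055],np.radians(12.9))
d=get_image("scene");save(d,"s12.png",(225,200,285,260),10);np.save("sc12.npy",d,allow_pickle=True)
print("scene post tips",proj(d,[.494,.0314,.056]),proj(d,[.5106,-.0471,.056]))
d=get_image("top");save(d,"t12.png",(285,200,325,230),20);np.save("top12.npy",d,allow_pickle=True)
print("top post tips",proj(d,[.494,.0314,.056]),proj(d,[.494,.0314,.02]))
E
```

```text
[ 0.4854543 -0.0115185]
t 8.82 pos [ 0.4856 -0.0134  0.0556] F [-0.7 -0.  -0. ] w 0.685
yaw tool-y deg 12.98 shift mm [1.9 0.3 0.6] dist 2.0 turn [array([-0.05,  0.01,  0.08]), array([-2.0000e-02, -8.0000e-02, -1.7992e+02])]
scene post tips [256.93969697 225.91995385] [248.81533761 242.82973172]
top post tips [301.31001335 215.60132298] [300.28621251 216.44456409]
```

View pics/s12.png

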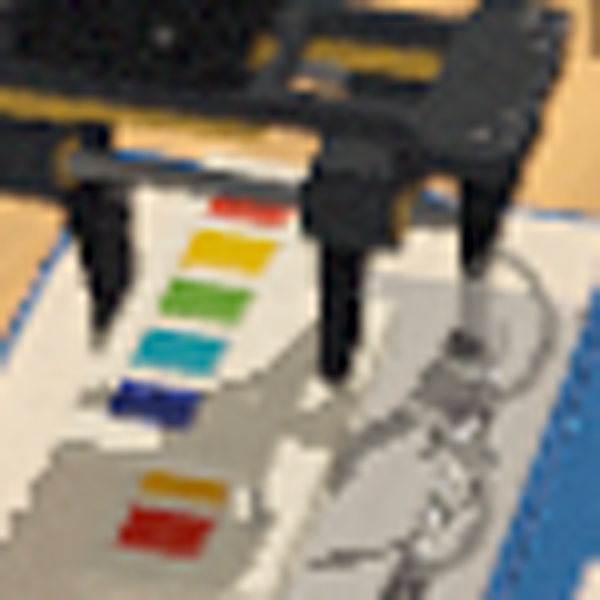

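View pics/t12.png

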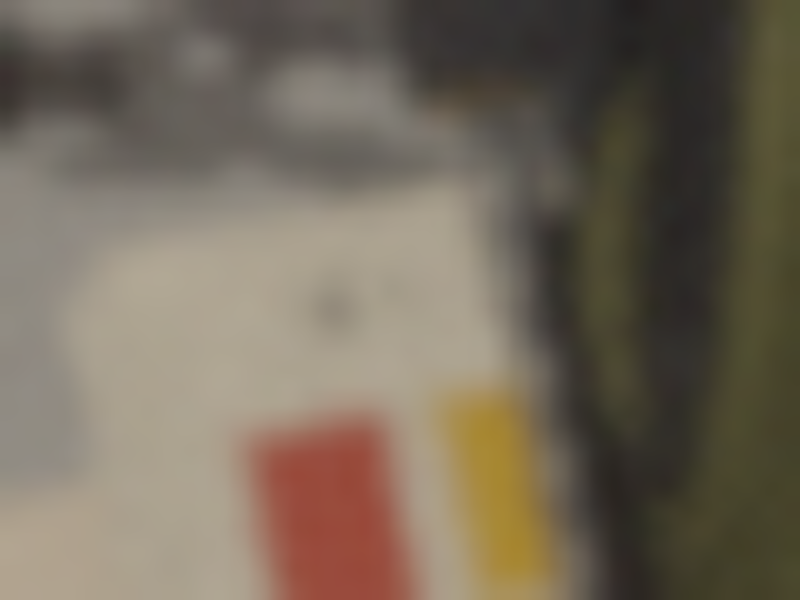

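```bash
python3 - <<'E'
from h import *
T=np.load("top12.npy",allow_pickle=True).item();S=np.load("sc12.npy",allow_pickle=True).item()
for z in (.064,.0693): print("hole+ at",z,ray(T,301.0,214.75,z).round(4))
x=np.array([np.cos(np.radians(13)),np.sin(np.radians(13))]);y=np.array([-x[1],x[0]]);p=np.array([.4856,-.0134])
for s in (1,-1):
    h=p+.018*x+s*.04*y; print("pred hole",h.round(4),"scene crop px",(proj(S,[*h,.0693])-[225,200])*10, "top",proj(T,[*h,.0693]))
for X,Y in((30,70),(30,-70),(-30,-70)): print("corner scene",(proj(S,[*(p+X/1e3*x+Y/1e3*y),.0693])-[225,200])*10)
a=S["frame"][200:260,225:285,::-1].astype(float);a=np.clip((a-60)*1.5,0,255).astype(np.uint8)
cv2.imwrite("pics/s12b.png",cv2.resize(a[25:60,0:45],None,fx=16,fy=16,interpolation=cv2.INTER_NEAREST))
E
```

```text
hole+ at 0.064 [0.4956 0.0328 0.064 ]
hole+ at 0.0693 [0.4952 0.0331 0.0693]
pred hole [0.4941 0.0296] scene crop px [315.56174326 227.64580661] top [302.44174322 215.2302849 ]
pred hole [ 0.5121 -0.0483] scene crop px [238.74550186 396.69767787] top [334.64141236 208.44547213]
corner scene [380.63496086 173.99855811]
corner scene [249.31545577 471.31633005]
corner scene [ 43.53145189 438.53649328]
```

View pics/s12b.png

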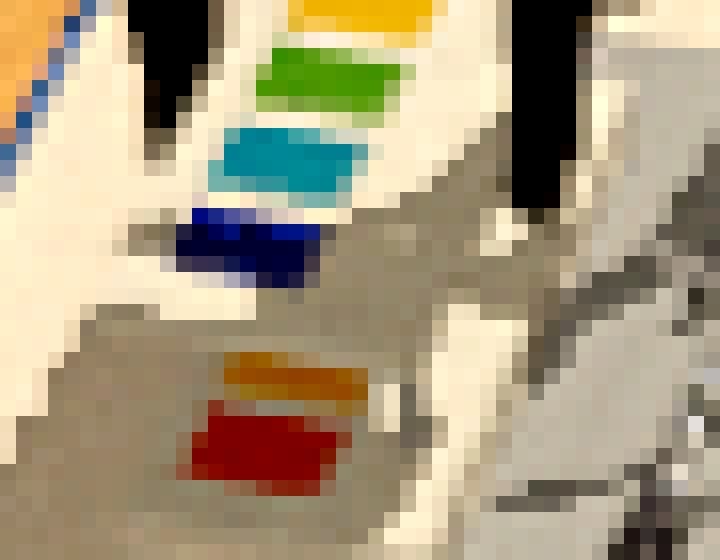

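```bash
python3 - <<'E'
from h import *
S=np.load("sc12.npy",allow_pickle=True).item()
for u in (249,249.5,250): print(ray(S,u,239.5,.0693).round(4),ray(S,u,239.5,.066).round(4))
E
```

```text
[ 0.5121 -0.0475  0.0693] [ 0.51   -0.0442  0.066 ]
[ 0.5134 -0.0469  0.0693] [ 0.5113 -0.0436  0.066 ]
[ 0.5146 -0.0463  0.0693] [ 0.5126 -0.0429  0.066 ]
```

The top view puts the +y hole about 1.5 mm past the post in x and y, and the scene view puts the -y hole about on its post. I'll take the middle of the two and go down gently to feel.

Request:
play_rows(
  series=[60,-0.0006,-0.0008,0.003,0,0,0,60,-0.0006,-0.0008,0.006,0,0,0,60,-0.0006,-0.0008,0.0075,0,0,0,60,-0.0006,-0.0008,0.009,0,0,0,60,-0.0006,-0.0008,0.009,0,0,0],
)

```text
time: 9.33
position: [0.4851, -0.0145, 0.0472]
tool_rot: [-1.957, -2.457, -0.0]
ft_force: [-0.8, 0.6, 1.8]
grip_width: 0.686
```

```bash
cat > st.py <<'E'
from h import *
s=get_state();a=np.radians(13);x=np.array([np.cos(a),np.sin(a)]);y=np.array([-x[1],x[0]]);p=s["position"][:2]-np.array([.4854,-.0115])
print("t %.2f file-x %.1f file-y %.1f z %.1f mm"%(s["time"],p@x*1e3,p@y*1e3,s["position"][2]*1e3),"F",s["ft_force"].round(1),"M",s["torque"].round(2),"rot",s["tool_rot"].round(3),"w",round(s["grip_width"],3))
E
python3 st.py
```

```text
t 9.33 file-x -0.9 file-y -2.9 z 47.2 mm F [-0.8  0.6  1.8] M [-0.05  0.14  0.05] rot [-1.957 -2.457 -0.   ] w 0.686
```

Request:
play_rows(
  series=[60,0,0,0.001,0,0,0,60,0,0,0.002,0,0,0,60,0,0,0.002,0,0,0],
)

```text
time: 9.58
position: [0.4854, -0.0145, 0.0463]
tool_rot: [-1.957, -2.457, -0.001]
ft_force: [-3.3, 0.0, 11.5]
grip_width: 0.682
```

```bash
python3 st.py
```

```text
t 9.58 file-x -0.7 file-y -2.9 z 46.3 mm F [-3.3  0.  11.5] M [-0.01  0.82  0.03] rot [-1.957e+00 -2.457e+00 -1.000e-03] w 0.682
```

Contact is at about 46.6 mm, evenly on both posts with 11 N, so the strip is resting on the tips. I'll ease off and feel sideways in the direction the top view suggests.

Request:
play_rows(
  series=[60,0,0,-0.0005,0,0,0,60,-0.0003,-0.0004,-0.0005,0,0,0,60,-0.0006,-0.0008,-0.0005,0,0,0,60,-0.0006,-0.0008,-0.0005,0,0,0],
)

```text
time: 9.92
position: [0.4852, -0.0146, 0.0467]
tool_rot: [1.957, 2.457, 0.003]
ft_force: [-2.4, 1.5, 6.4]
grip_width: 0.682
```

```bash
python3 st.py; python3 - <<'E'
from h import *
d=get_image("scene");save(d,"s13.png",(225,215,275,265),14)
d=get_image("top");save(d,"t13.png",(285,200,325,230),20)
E
```

```text
t 9.92 file-x -0.9 file-y -3.0 z 46.7 mm F [-2.4  1.5  6.4] M [0.25 0.33 0.07] rot [1.957 2.457 0.003] w 0.682
```

View pics/s13.png

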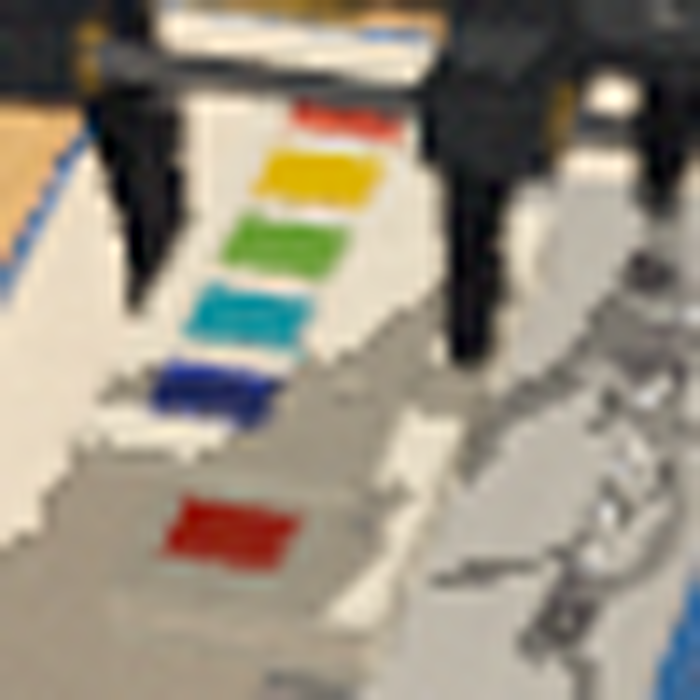

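View pics/t13.png

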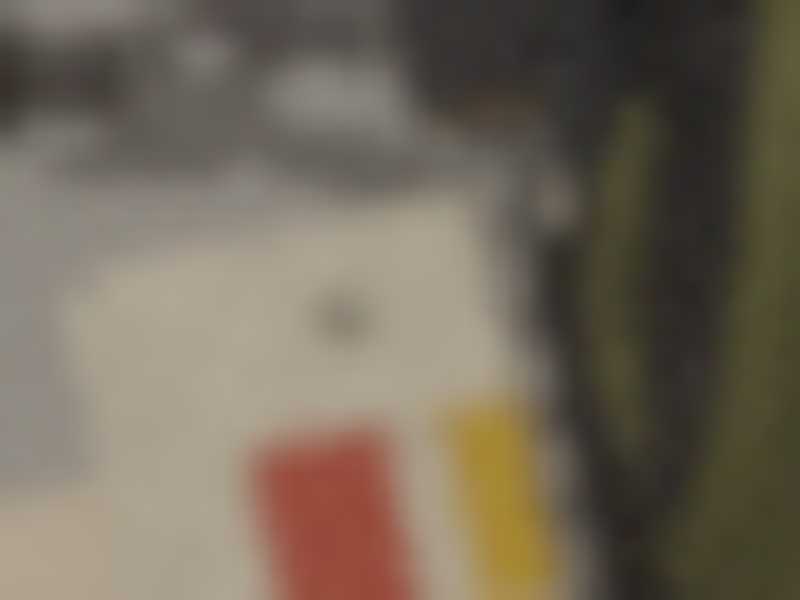

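Sticking friction held it: measured sideways motion was under 0.3 mm. I'll lift clear to let the arm settle and then probe by hopping.

Request:
play_rows(
  series=[60,0.001,0,-0.002,0,0,0,60,0.001,0,-0.002,0,0,0,60,0.001,0,-0.002,0,0,0],
)

```text
time: 10.27
position: [0.4841, -0.0143, 0.0475]
tool_rot: [1.957, 2.458, 0.0]
ft_force: [-0.5, 0.5, 0.3]
grip_width: 0.687
```

```bash
for i in 1 2 ; do python3 st.py; done; python3 - <<'E'
from h import *
print(np.array([[*get_state()["position"]*1e3] for _ in range(3)]).round(2))
d=get_image("top");save(d,"t14.png",(285,200,325,230),20)
E
```

```text
t 10.27 file-x -1.9 file-y -2.5 z 47.5 mm F [-0.5  0.5  0.3] M [-0.08  0.04  0.  ] rot [1.957 2.458 0.   ] w 0.687
t 10.27 file-x -1.9 file-y -2.5 z 47.5 mm F [-0.5  0.5  0.3] M [-0.08  0.04  0.  ] rot [1.957 2.458 0.   ] w 0.687
[[484.15 -14.32  47.49]
 [484.15 -14.32  47.49]
 [484.15 -14.32  47.49]]
```

View pics/t14.png

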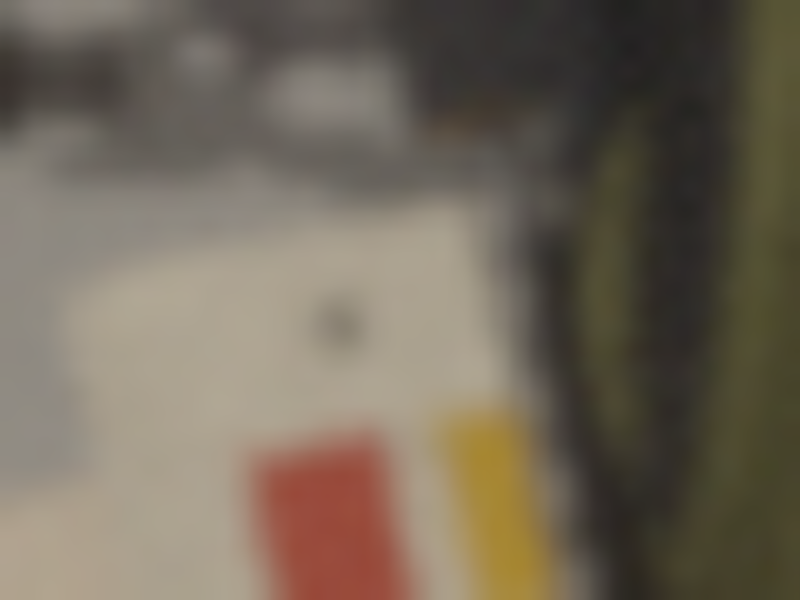

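The +y hole in the top crop, (338,320), now matches where the post tip should project. I'll probe down.

Request:
play_rows(
  series=[60,0,0,0.001,0,0,0,60,0,0,0.0017,0,0,0,60,0,0,0.0017,0,0,0],
)

```text
time: 10.57
position: [0.4844, -0.0144, 0.0465]
tool_rot: [-1.957, -2.457, -0.0]
ft_force: [-2.9, -0.1, 8.1]
grip_width: 0.682
```

```bash
python3 st.py
```

```text
t 10.57 file-x -1.7 file-y -2.6 z 46.5 mm F [-2.9 -0.1  8.1] M [-0.07  0.52  0.06] rot [-1.957 -2.457 -0.   ] w 0.682
```

Still on the tips at 8 N. I'll sweep lightly along file x at this y.

Request:
play_rows(
  series=[60,0,0,-0.0005,0,0,0,60,0,0.0005,-0.0005,0,0,0,60,0,0.001,-0.0005,0,0,0,60,0,0.0015,-0.0005,0,0,0,60,0,0.002,-0.0005,0,0,0,60,0,0.0025,-0.0005,0,0,0,60,0,0.003,-0.0005,0,0,0],
)

```text
time: 11.15
position: [0.4856, -0.0141, 0.0464]
tool_rot: [-1.956, -2.455, 0.004]
ft_force: [-6.3, -1.1, 9.3]
grip_width: 0.683
```

```bash
python3 st.py
```

```text
t 11.15 file-x -0.4 file-y -2.6 z 46.4 mm F [-6.3 -1.1  9.3] M [-0.26  1.41  0.03] rot [-1.956 -2.455  0.004] w 0.683
```

Request:
play_rows(
  series=[60,0,0,-0.0004,0,0,0,60,0,0.0005,-0.0004,0,0,0,60,0,0.001,-0.0004,0,0,0,60,0,0.001,-0.0004,0,0,0],
)

```text
time: 11.48
position: [0.4871, -0.0138, 0.0468]
tool_rot: [-1.956, -2.456, 0.003]
ft_force: [-4.6, -1.0, 6.7]
grip_width: 0.686
```

```bash
python3 st.py
```

```text
t 11.48 file-x 1.1 file-y -2.7 z 46.8 mm F [-4.6 -1.   6.7] M [-0.3   0.85  0.03] rot [-1.956 -2.456  0.003] w 0.686
```

Friction is high (ratio about 0.7) and the strip slid across without dropping in at file-y -2.65. Next sweep: lighter, at y about -1.8, back along -x.

Request:
play_rows(
  series=[60,0,-0.0005,-0.002,0,0,0,60,0.0009,-0.0005,-0.002,0,0,0,60,0.0009,-0.0005,-0.0004,0,0,0,60,0.0009,-0.0012,-0.0004,0,0,0,60,0.0009,-0.0018,-0.0004,0,0,0,60,0.0009,-0.0024,-0.0004,0,0,0,60,0.0009,-0.003,-0.0004,0,0,0,60,0.0009,-0.0036,-0.0004,0,0,0,60,0.0009,-0.0042,-0.0004,0,0,0,60,0.0009,-0.0048,-0.0004,0,0,0],
)

```text
time: 12.32
position: [0.4832, -0.0136, 0.0472]
tool_rot: [1.957, 2.458, 0.0]
ft_force: [-0.3, 0.2, 0.6]
grip_width: 0.684
```

```bash
python3 st.py
```

```text
t 12.32 file-x -2.6 file-y -1.6 z 47.2 mm F [-0.3  0.2  0.6] M [-0.09  0.01  0.02] rot [1.957 2.458 0.   ] w 0.684
```

Request:
play_rows(
  series=[60,0,0,0.0008,0,0,0,60,0,0.0005,0.0008,0,0,0,60,0,0.001,0.0008,0,0,0,60,0,0.0015,0.0008,0,0,0,60,0,0.002,0.0008,0,0,0,60,0,0.0025,0.0008,0,0,0,60,0,0.0025,0.0008,0,0,0],
)

```text
time: 12.9
position: [0.4856, -0.013, 0.0462]
tool_rot: [-1.957, -2.458, 0.0]
ft_force: [-0.3, 0.2, -0.6]
grip_width: 0.683
```

```bash
python3 st.py
```

```text
t 12.90 file-x -0.1 file-y -1.5 z 46.2 mm F [-0.3  0.2 -0.6] M [ 0.02  0.05 -0.05] rot [-1.957 -2.458  0.   ] w 0.683
```

At (-0.1, -1.5) the height is 46.2 mm, below the contact height, with no force, so it may have dropped in. I'll lower gently.

Request:
play_rows(
  series=[60,0,0,0.0007,0,0,0,60,0,0,0.0014,0,0,0,60,0,0,0.0014,0,0,0],
)

```text
time: 13.15
position: [0.4855, -0.013, 0.0447]
tool_rot: [-1.957, -2.458, 0.0]
ft_force: [-0.0, -0.3, -0.7]
grip_width: 0.683
```

```bash
python3 st.py
```

```text
t 13.15 file-x -0.2 file-y -1.5 z 44.7 mm F [-0.  -0.3 -0.7] M [-0.08  0.03  0.04] rot [-1.957 -2.458  0.   ] w 0.683
```

The strip is on both posts, with no force at 44.7 mm. Now down in stages.

Request:
play_rows(
  series=[60,0,0,0.002,0,0,0,60,0,0,0.004,0,0,0,60,0,0,0.006,0,0,0,60,0,0,0.008,0,0,0,60,0,0,0.01,0,0,0,60,0,0,0.01,0,0,0],
)

```text
time: 13.65
position: [0.4853, -0.0131, 0.0344]
tool_rot: [-1.957, -2.457, 0.001]
ft_force: [-0.2, 0.7, -1.0]
grip_width: 0.681
```

```bash
python3 st.py;  python3 - <<'E'
from h import *
d=get_image("scene");save(d,"s15.png",(215,205,285,265),10)
E
```

```text
t 13.65 file-x -0.4 file-y -1.5 z 34.4 mm F [-0.2  0.7 -1. ] M [-0.    0.04  0.01] rot [-1.957e+00 -2.457e+00  1.000e-03] w 0.681
```

View pics/s15.png

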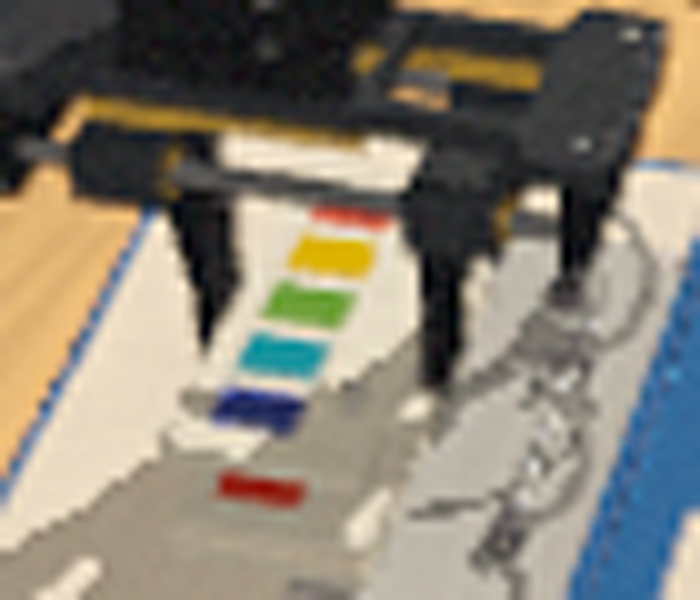

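No force 12 mm down the posts. I'll keep going in stages to near the stack.

Request:
play_rows(
  series=[60,0,0,0.003,0,0,0,60,0,0,0.006,0,0,0,60,0,0,0.009,0,0,0,60,0,0,0.012,0,0,0,60,0,0,0.012,0,0,0],
)

```text
time: 14.12
position: [0.4852, -0.0131, 0.0222]
tool_rot: [-1.957, -2.457, 0.001]
ft_force: [0.2, 0.8, -1.1]
grip_width: 0.685
```

```bash
python3 st.py;
```

```text
t 14.12 file-x -0.5 file-y -1.6 z 22.2 mm F [ 0.2  0.8 -1.1] M [0.08 0.12 0.  ] rot [-1.957e+00 -2.457e+00  1.000e-03] w 0.685
```

Request:
play_rows(
  series=[60,0,0,0.003,0,0,0,60,0,0,0.006,0,0,0,60,0,0,0.008,0,0,0,60,0,0,0.0095,0,0,0,60,0,0,0.0105,0,0,0,60,0,0,0.011,0,0,0,60,0,0,0.011,0,0,0],
)

```text
time: 14.7
position: [0.4856, -0.0131, 0.0119]
tool_rot: [-1.957, -2.458, -0.0]
ft_force: [-0.6, 0.4, -0.1]
grip_width: 0.688
```

```bash
python3 st.py;python3 - <<'E'
from h import *
d=get_image("scene");save(d,"s16.png",(215,205,285,265),10)
E
```

```text
t 14.70 file-x -0.1 file-y -1.6 z 11.9 mm F [-0.6  0.4 -0.1] M [0.08 0.18 0.04] rot [-1.957 -2.458 -0.   ] w 0.688
```

View pics/s16.png

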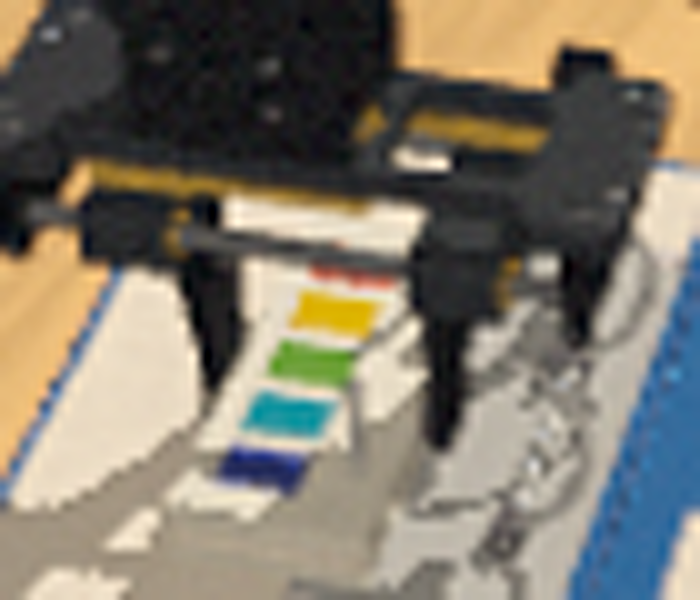

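The -y post, crop (352,400), now stands up through the strip. A final gentle approach to contact follows.

Request:
play_rows(
  series=[60,0,0,0.0008,0,0,0,60,0,0,0.0014,0,0,0,60,0,0,0.0014,0,0,0],
)

```text
time: 15.0
position: [0.4857, -0.013, 0.0112]
tool_rot: [-1.957, -2.457, -0.0]
ft_force: [-2.3, 1.0, 6.1]
grip_width: 0.683
```

```bash
python3 st.py
```

```text
t 15.00 file-x -0.0 file-y -1.5 z 11.2 mm F [-2.3  1.   6.1] M [0.12 0.74 0.08] rot [-1.957 -2.457 -0.   ] w 0.683
```

It is seated at 11.2 mm, where 11.3 was expected, with a 6 N contact. I'll release and rise straight up.

Request:
play_rows(
  series=[75,0,0,-0.0006,0,0,0,82,0,0,-0.0006,0,0,0,82,0,0,-0.0006,0,0,0,82,0,0,-0.0006,0,0,0],
)

```text
time: 15.33
position: [0.4858, -0.0133, 0.0111]
tool_rot: [1.957, 2.457, 0.0]
ft_force: [-0.5, 0.2, -0.7]
grip_width: 0.809
```

Request:
play_rows(
  series=[82,0,0,-0.01,0,0,0,82,0,0,-0.03,0,0,0,82,0,0,-0.06,0,0,0,82,0,0,-0.09,0,0,0,60,0,0,-0.12,0,0,0,50,0.05,0.02,-0.12,0,0,0,50,0.09,0.05,-0.12,0,0,0,50,0.13,0.05,-0.12,0,0,0,50,0.15,0.055,-0.12,0,0,0,50,0.15,0.055,-0.12,0,0,0],
)

```text
time: 16.17
position: [0.5047, 0.1551, 0.1319]
tool_rot: [-1.942, -2.467, -0.006]
ft_force: [-0.2, -0.1, 0.1]
grip_width: 0.518
```

```bash
python3 st.py;python3 - <<'E'
from h import *
d=get_image("scene");save(d,"s17.png",(195,195,305,285),7);np.save("sc17.npy",d,allow_pickle=True)
d=get_image("top");save(d,"t17.png",(230,150,390,270),5);np.save("top17.npy",d,allow_pickle=True)
E
```

```text
t 16.17 file-x 56.3 file-y 157.9 z 131.9 mm F [-0.2 -0.1  0.1] M [-0.04  0.03 -0.02] rot [-1.942 -2.467 -0.006] w 0.518
```

View pics/s17.png

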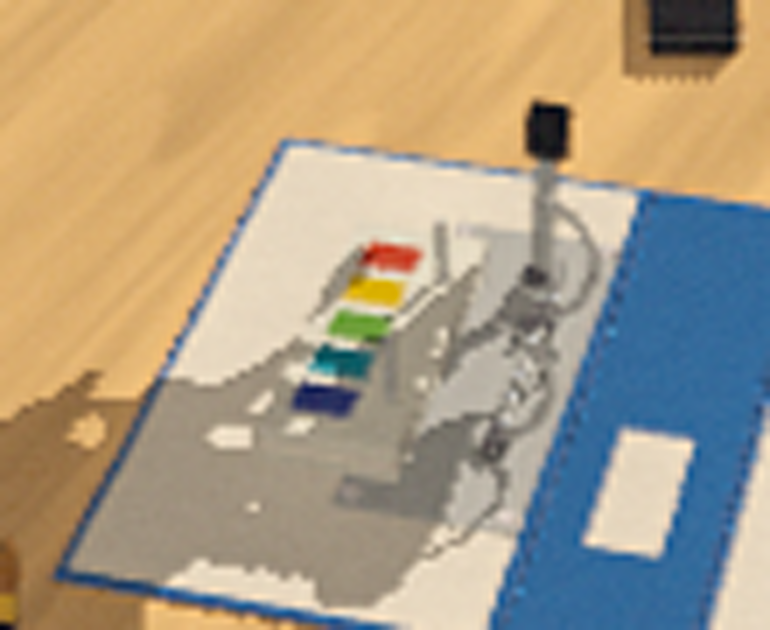

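View pics/t17.png

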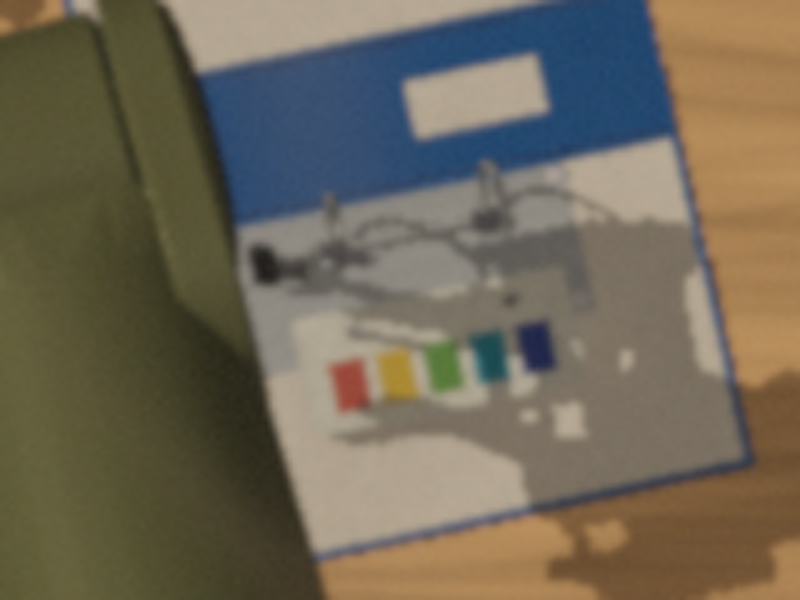

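The strip lies flat with both posts through its holes: scene crop (440,250) and (390,365), top crop (350,330) and (510,298). The thumb piece is at scene crop (548,130) and top crop (265,263), so I'll triangulate it.

```bash
python3 - <<'E'
from h import *
T=np.load("top17.npy",allow_pickle=True).item();S=np.load("sc17.npy",allow_pickle=True).item()
print(tri(T,(282.6,202.2),S,(272.8,213.1)))
a=np.radians(13);x=np.array([np.cos(a),np.sin(a)]);y=np.array([-x[1],x[0]])
print("nominal", np.array([.503,-.0085])+.038*x+.080*y)
go([.5205,.082,.125],np.radians(13))
E
```

```text
(array([0.52362402, 0.0784993 , 0.08233478]), array([7.88393306e-05]))
nominal [0.52202998 0.07799775]
t 16.27 pos [0.5055 0.1471 0.1316] F [-0.2 -2.  -0.4] w 0.504
yaw tool-y deg 13.17 shift mm [-66.8  -0.2   6.6] dist 67.1 turn [array([0.01, 0.03, 0.17]), array([-4.0000e-02,  2.0000e-02, -1.7983e+02])]
```

Request:
play_rows(
  series=[50,-0.035,0.001,0,0,0,0,50,-0.07,0.002,0,0,0,0,50,-0.07,0.002,0.01,0,0,0,50,-0.07,0.002,0.02,0,0,0,50,-0.07,0.002,0.02,0,0,0,50,-0.07,0.002,0.02,0,0,0],
  force=45,
)

```text
time: 16.77
position: [0.5224, 0.0777, 0.1105]
tool_rot: [-1.956, -2.457, 0.002]
ft_force: [-1.0, 0.1, -0.8]
grip_width: 0.502
```

```bash
python3 - <<'E'
from h import *
go([.523,.079,.066],np.radians(13))
d=get_image("scene");save(d,"s18.png",(200,140,330,270),5)
E
```

```text
t 16.77 pos [0.5224 0.0777 0.1105] F [-1.   0.1 -0.8] w 0.502
yaw tool-y deg 12.94 shift mm [ 1.1  1.  44.5] dist 44.5 turn [array([-0.1 , -0.02, -0.06]), array([-2.0000e-02,  1.6000e-01,  1.7994e+02])]
```

View pics/s18.png

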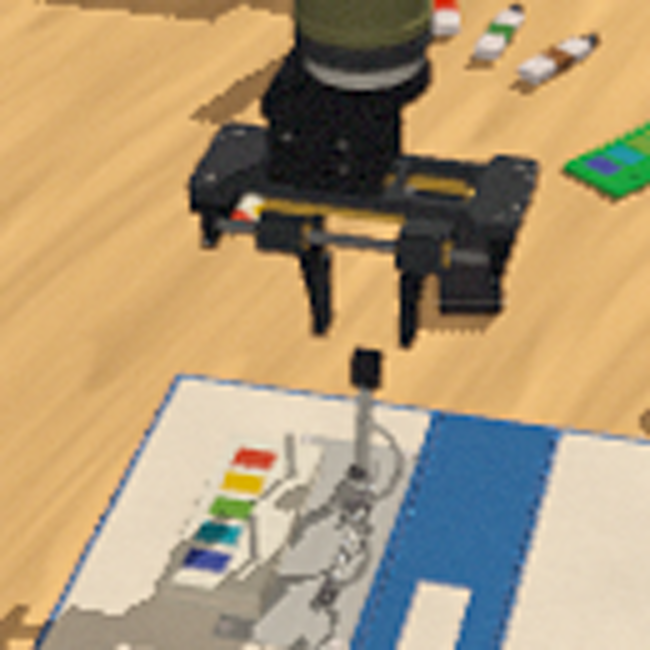

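The fingers are centred over the thumb piece (crop 367,368). I'll go down and grip.

Request:
play_rows(
  series=[50,0.001,0.001,0.015,0,0,0,50,0.001,0.001,0.03,0,0,0,50,0.001,0.001,0.042,0,0,0,50,0.001,0.001,0.045,0,0,0,35,0.001,0.001,0.045,0,0,0,10,0.001,0.001,0.045,0,0,0,10,0.001,0.001,0.045,0,0,0,10,0.001,0.001,0.045,0,0,0,10,0.001,0.001,0.045,0,0,0],
)

```text
time: 17.57
position: [0.522, 0.0785, 0.0666]
tool_rot: [-1.955, -2.455, 0.005]
ft_force: [-4.6, -1.0, 6.1]
grip_width: 0.222
```

```bash
python3 st.py; python3 - <<'E'
import numpy as np
b0=np.radians(15)+1.05
for a in (.95,.85,.75,.65,.55,.45,.35,.25,.15,.05,0):
    b=np.radians(15)+a; print(a,"tx %.1f tz %.1f"%(70*(np.cos(b)-np.cos(b0)),-70*(np.sin(b)-np.sin(b0))))
E
```

```text
t 17.57 file-x 55.9 file-y 79.5 z 66.6 mm F [-4.6 -1.   6.1] M [-0.36  1.18  0.03] rot [-1.955 -2.455  0.005] w 0.222
0.95 tx 6.7 tz 2.1
0.85 tx 13.1 tz 4.9
0.75 tx 19.2 tz 8.3
0.65 tx 24.9 tz 12.3
0.55 tx 30.2 tz 16.9
0.45 tx 35.1 tz 21.9
0.35 tx 39.4 tz 27.5
0.25 tx 43.1 tz 33.4
0.15 tx 46.2 tz 39.6
0.05 tx 48.7 tz 46.2
0 tx 49.7 tz 49.5
```

Request:
play_rows(
  series=[10,0.0065,0,0.002,0,0,0,10,0.013,0,0.005,0,0,0,10,0.019,0,0.0085,0,0,0,10,0.025,0,0.0125,0,0,0,10,0.03,0,0.017,0,0,0],
)

```text
time: 17.98
position: [0.5164, 0.1041, 0.0523]
tool_rot: [-1.96, -2.454, 0.008]
ft_force: [-13.2, -7.8, 26.7]
grip_width: 0.227
```

```bash
python3 st.py
```

```text
t 17.98 file-x 56.2 file-y 105.7 z 52.3 mm F [-13.2  -7.8  26.7] M [-2.27  2.9  -0.02] rot [-1.96  -2.454  0.008] w 0.227
```

Request:
play_rows(
  series=[10,0.004,0,0.004,0,0,0,10,0.008,0,0.008,0,0,0,10,0.011,0,0.012,0,0,0,10,0.013,0,0.016,0,0,0],
)

```text
time: 18.32
position: [0.5126, 0.1209, 0.0354]
tool_rot: [-1.955, -2.454, 0.003]
ft_force: [-13.6, 0.1, 20.1]
grip_width: 0.218
```

```bash
python3 st.py
```

```text
t 18.32 file-x 56.2 file-y 122.9 z 35.4 mm F [-13.6   0.1  20.1] M [-0.4   2.61 -0.05] rot [-1.955 -2.454  0.003] w 0.218
```

Request:
play_rows(
  series=[10,0.0025,0,0.004,0,0,0,10,0.004,0,0.008,0,0,0,10,0.005,0,0.012,0,0,0,10,0.0055,0,0.015,0,0,0,10,0.0055,0,0.015,0,0,0],
)

```text
time: 18.73
position: [0.5102, 0.1307, 0.0189]
tool_rot: [-1.949, -2.455, -0.001]
ft_force: [-10.3, 7.9, 10.4]
grip_width: 0.208
```

```bash
python3 st.py
```

```text
t 18.73 file-x 56.1 file-y 133.0 z 18.9 mm F [-10.3   7.9  10.4] M [ 1.16  2.05 -0.04] rot [-1.949e+00 -2.455e+00 -1.000e-03] w 0.208
```

Request:
play_rows(
  series=[10,-0.001,0,0.002,0,0,0,10,-0.002,0,0.003,0,0,0,10,-0.002,0,0.003,0,0,0,50,-0.002,0,0.003,0,0,0,50,-0.002,0,0.003,0,0,0,50,-0.002,0,0.003,0,0,0,50,-0.002,0,-0.01,0,0,0,50,-0.002,0,-0.04,0,0,0],
)

```text
time: 19.4
position: [0.511, 0.1227, 0.0555]
tool_rot: [-1.956, -2.455, 0.01]
ft_force: [0.3, 0.5, -0.0]
grip_width: 0.468
```

Request:
play_rows(
  series=[30,0.002,0,-0.02,0,0,0,0,0.002,0,-0.02,0,0,0,0,0.002,0,-0.02,0,0,0,0,0.002,0,-0.02,0,0,0,0,0.002,0,-0.02,0,0,0],
  force=20,
)

```text
time: 19.82
position: [0.5124, 0.1256, 0.077]
tool_rot: [-1.957, -2.457, 0.003]
ft_force: [-0.5, 0.1, -0.4]
grip_width: 0.209
```

```bash
python3 st.py; python3 - <<'E'
from h import *
d=get_image("scene");save(d,"s19.png",(200,160,330,280),5)
E
```

```text
t 19.82 file-x 57.2 file-y 127.5 z 77.0 mm F [-0.5  0.1 -0.4] M [-0.05  0.01 -0.03] rot [-1.957 -2.457  0.003] w 0.209
```

View pics/s19.png

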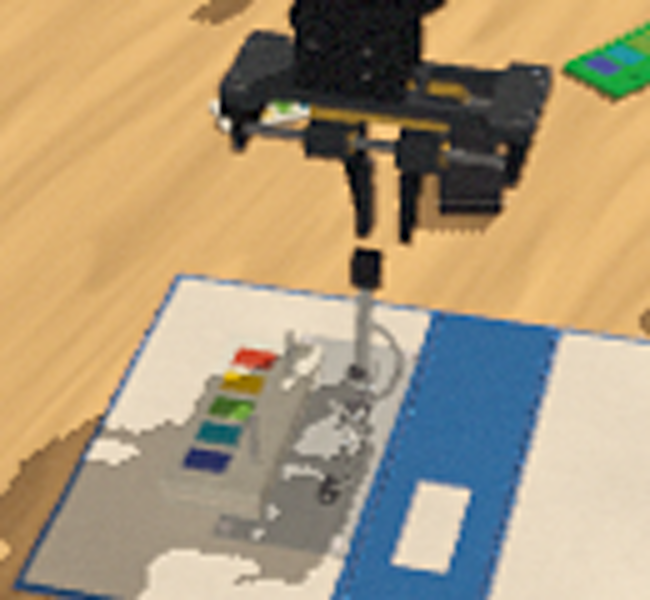

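The lever came back up: the thumb piece is at crop (367,267), so it must have slipped up between the pads on the way down. The strip is undisturbed. I'll push it down with the shut fingers instead, from its -y face.

```bash
python3 - <<'E'
import numpy as np
for a in (1.05,.95,.85,.75,.65,.55,.45,.35,.25,.15,.05,0):
    b=np.radians(15)+a; r=67
    y=61.2+r*np.cos(b)-4.5*np.sin(b)-9.5; z=14+r*np.sin(b)+4.5*np.cos(b); print(a,"TCP y %.1f z %.1f"%(y,z))
E
```

```text
1.05 TCP y 64.5 z 79.9
0.95 TCP y 71.0 z 78.3
0.85 TCP y 77.4 z 76.1
0.75 TCP y 83.4 z 73.2
0.65 TCP y 89.2 z 69.7
0.55 TCP y 94.5 z 65.7
0.45 TCP y 99.5 z 61.2
0.35 TCP y 104.0 z 56.2
0.25 TCP y 107.9 z 50.7
0.15 TCP y 111.3 z 44.9
0.05 TCP y 114.1 z 38.8
0 TCP y 115.3 z 35.7
```

Request:
play_rows(
  series=[0,0,0,-0.03,0,0,0,0,0,0,-0.045,0,0,0,0,-0.035,0,-0.045,0,0,0,0,-0.07,0,-0.045,0,0,0,0,-0.07,0,-0.045,0,0,0,0,-0.07,0,-0.045,0,0,0,0,-0.07,0,-0.045,0,0,0],
)

```text
time: 20.45
position: [0.5283, 0.058, 0.1223]
tool_rot: [-1.957, -2.456, 0.002]
ft_force: [0.1, -0.5, -0.2]
grip_width: 0.004
```

```bash
python3 st.py; python3 - <<'E'
from h import *
d=get_image("scene");save(d,"s20.png",(200,130,330,270),4)
E
```

```text
t 20.45 file-x 57.4 file-y 58.1 z 122.3 mm F [ 0.1 -0.5 -0.2] M [-0.01  0.05 -0.02] rot [-1.957e+00 -2.456e+00  2.000e-03] w 0.004
```

View pics/s20.png

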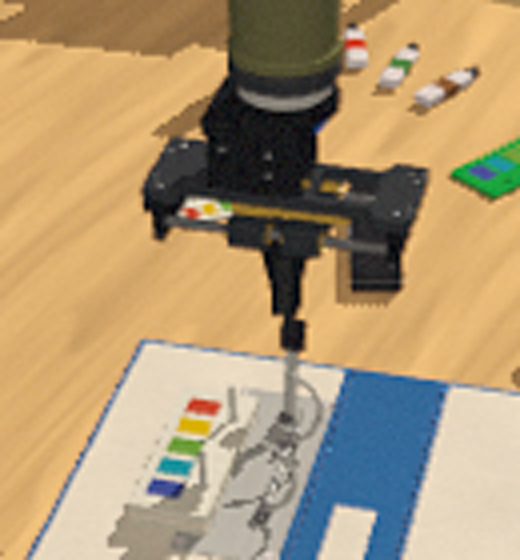

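The shut fingers are above and just to the -y side of the thumb piece. I'll go down to 79 mm and then push along the arc.

Request:
play_rows(
  series=[0,0,-0.001,0.015,0,0,0,0,0,-0.001,0.03,0,0,0,0,0,-0.001,0.04,0,0,0,0,0,-0.001,0.043,0,0,0,0,0,-0.001,0.043,0,0,0],
)

```text
time: 20.92
position: [0.5269, 0.0584, 0.0791]
tool_rot: [-1.955, -2.458, 0.003]
ft_force: [0.2, 1.0, 0.0]
grip_width: 0.01
```

```bash
python3 st.py
```

```text
t 20.92 file-x 56.2 file-y 58.7 z 79.1 mm F [0.2 1.  0. ] M [-0.06  0.02  0.01] rot [-1.955 -2.458  0.003] w 0.01
```

Request:
play_rows(
  series=[0,0.006,0,0,0,0,0,0,0.012,0,0.001,0,0,0,0,0.0185,0,0.003,0,0,0,0,0.0245,0,0.006,0,0,0,0,0.0305,0,0.0095,0,0,0,0,0.036,0,0.0135,0,0,0],
)

```text
time: 21.42
position: [0.5218, 0.0901, 0.0698]
tool_rot: [1.957, 2.452, 0.0]
ft_force: [-3.7, -6.9, 16.1]
grip_width: 0.007
```

```bash
python3 st.py; python3 - <<'E'
from h import *
d=get_image("scene");save(d,"s21.png",(200,130,330,270),4)
E
```

```text
t 21.42 file-x 58.3 file-y 90.8 z 69.8 mm F [-3.7 -6.9 16.1] M [-1.72  1.06  0.04] rot [1.957 2.452 0.   ] w 0.007
```

View pics/s21.png

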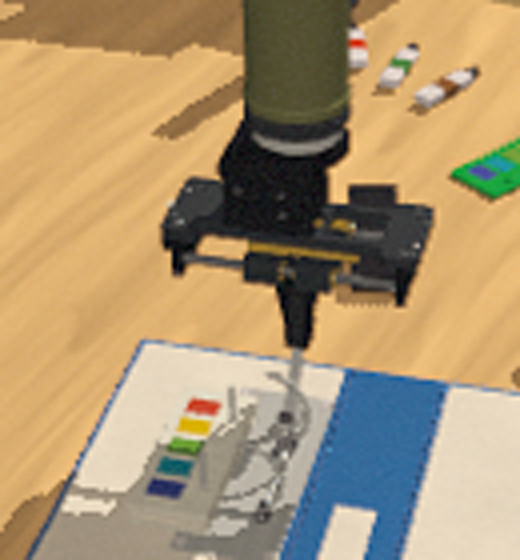

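The lever is swinging down under the fingers at about 18 N. I'll continue along the arc.

Request:
play_rows(
  series=[0,0.005,0,0.0045,0,0,0,0,0.0093,0,0.0095,0,0,0,0,0.013,0,0.015,0,0,0,0,0.0165,0,0.021,0,0,0],
)

```text
time: 21.8
position: [0.5175, 0.1103, 0.0479]
tool_rot: [1.956, 2.457, 0.006]
ft_force: [-1.1, 0.2, 3.2]
grip_width: 0.005
```

```bash
python3 st.py
```

```text
t 21.80 file-x 58.7 file-y 111.5 z 47.9 mm F [-1.1  0.2  3.2] M [0.08 0.25 0.04] rot [1.956 2.457 0.006] w 0.005
```

Request:
play_rows(
  series=[0,0.002,0,0.004,0,0,0,0,0.004,0,0.008,0,0,0,0,0.005,0,0.01,0,0,0,0,0.0055,0,0.011,0,0,0,0,0.0055,0,0.011,0,0,0],
)

```text
time: 22.22
position: [0.5149, 0.1145, 0.0351]
tool_rot: [-1.957, -2.457, -0.0]
ft_force: [-1.2, -0.7, 4.3]
grip_width: 0.006
```

```bash
python3 st.py
```

```text
t 22.22 file-x 57.1 file-y 116.1 z 35.1 mm F [-1.2 -0.7  4.3] M [ 0.06  0.43 -0.04] rot [-1.957 -2.457 -0.   ] w 0.006
```

Request:
play_rows(
  series=[0,0,0,0.001,0,0,0,0,0,0,0.0015,0,0,0,0,0,0,0.0015,0,0,0],
)

```text
time: 22.47
position: [0.515, 0.1146, 0.0347]
tool_rot: [-1.957, -2.457, -0.001]
ft_force: [-4.8, -0.2, 11.8]
grip_width: 0.005
```

```bash
python3 st.py
```

```text
t 22.47 file-x 57.2 file-y 116.2 z 34.7 mm F [-4.8 -0.2 11.8] M [-0.07  1.13  0.06] rot [-1.957e+00 -2.457e+00 -1.000e-03] w 0.005
```

It is at the hard stop, home, at 12 N. I'll rise clear and look.

Request:
play_rows(
  series=[0,0,0,-0.01,0,0,0,0,0,0,-0.04,0,0,0,0,0,0,-0.08,0,0,0,0,0,0,-0.12,0,0,0,0,0.04,-0.03,-0.13,0,0,0,0,0.08,-0.06,-0.13,0,0,0,0,0.12,-0.08,-0.13,0,0,0,0,0.14,-0.09,-0.13,0,0,0,0,0.14,-0.09,-0.13,0,0,0,0,0.14,-0.09,-0.13,0,0,0],
)

```text
time: 23.3
position: [0.3944, 0.2324, 0.1636]
tool_rot: [1.95, 2.463, 0.001]
ft_force: [0.0, -1.0, 0.2]
grip_width: 0.004
```

```bash
python3 st.py;python3 - <<'E'
from h import *
d=get_image("scene");save(d,"s22f.png");save(d,"s22.png",(195,195,305,285),7)
d=get_image("top");save(d,"t22f.png");save(d,"t22.png",(230,150,390,270),5)
E
```

```text
t 23.30 file-x -33.8 file-y 258.1 z 163.6 mm F [ 0.  -1.   0.2] M [-0.15  0.02  0.  ] rot [1.950e+00 2.463e+00 1.000e-03] w 0.004
```

View pics/s22.png

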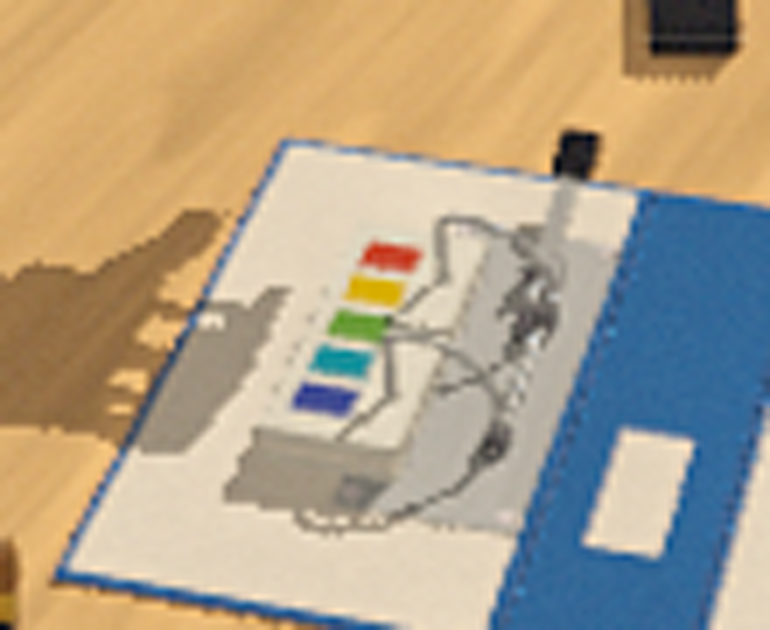

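View pics/t22.png

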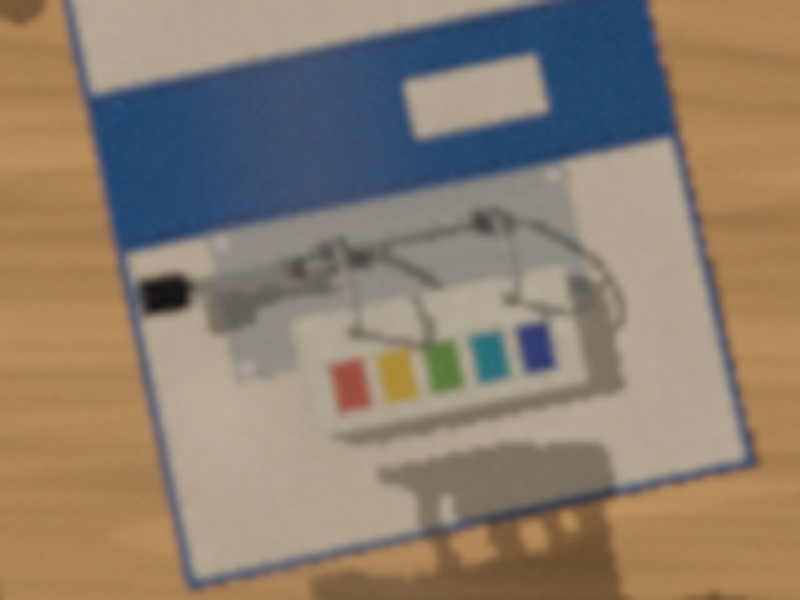

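View pics/s22f.png

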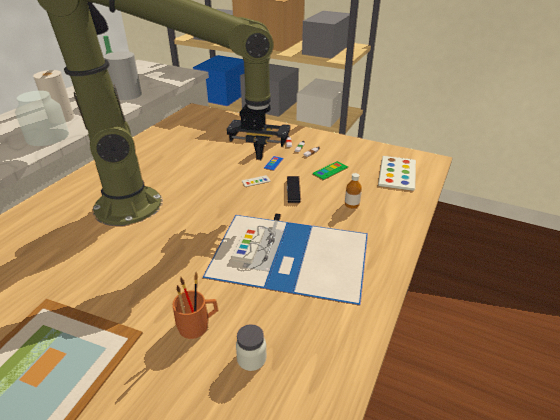

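The lever is home: the thumb piece is at top pixel (263,208.8), the same as at the start. The arches are shut onto both post tips, and the strip lies flat, painted side up, with its holed edge towards the arches. The mug, bottle and jar are where they were. I'll let the arm settle and hand in.

Request:
play_rows(
  series=[50,0,0,0,0,0,0,50,0,0,0,0,0,0,50,0,0,0,0,0,0,50,0,0,0,0,0,0,50,0,0,0,0,0,0],
)

```text
time: 23.82
position: [0.3961, 0.2301, 0.1631]
tool_rot: [1.958, 2.457, -0.0]
ft_force: [-0.9, -0.5, 0.7]
grip_width: 0.294
```

```bash
python3 st.py; python3 -c "
from bench import *
print(close_job())"
```

```text
t 23.82 file-x -32.6 file-y 255.5 z 163.1 mm F [-0.9 -0.5  0.7] M [-0.07  0.01  0.01] rot [ 1.958  2.457 -0.   ] w 0.294
the job is handed in; nothing more can be done
None
```

The strip is filed and the job was handed in at about 24 s. I lifted the lever until the rings opened, felt the two holes onto the posts, lowered the strip onto the stack and pressed the lever home.

**What went wrong on the way:**
- **Hole search:** the first probes landed on the post tips, at 11.5 N or less in the readings. A light sweep about 1 mm further along the posts' line found the holes.
- **Strip position:** the two camera views disagreed by 1–2 mm on where the strip sat over the posts, so that fit was settled by feel.
- **Lever:** my first try, gripping the thumb piece and swinging it down, slipped and the lever sprang open again; readings reached about 31 N. Pushing it with the shut fingers then worked, ending on the stop at about 12 N.

**Last checks:**
- **Strip:** it lies flat, painted side up, with its holed edge towards the arches. It seated at 11.2 mm tool height, against 11.3 expected.
- **Lever and rings:** the thumb piece is back at its starting place in the top view, and both arches are shut on the post tips.
- **Surroundings:** the mug, bottle and jar look unmoved in the last picture. The arm is clear of everything, with wrist force at sensor-noise level.

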